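# Zero the peak meter and load the UV cure rack

### The job

Get the UV curing lamp ready for its next batch: first switch the lamp off with its lever (towards the red dot), then, with it off, turn the light meter's peak pointer back until it rests on its zero stop and lean every orange test panel lying on the mat against the lamp's rack, side by side, each with one short edge down in the trough and its back on the steel bar. When the panels are all standing and the pointer is at zero, switch the lamp on again (lever fully towards the green dot), and leave everything else on the bench where it is.

Things in the scene. Friction and masses are not known exactly. Their poses are not given: they have to be found in the camera images.
- rack: UV lamp with a rack for panels, fixed (place and yaw vary), 420 mm long along its y. Origin on the bench, z up, x from the front lip to the emitter. Trough floor 8 mm above the bench, from the lip's inner face (x = -65 mm; lip top z = 22 mm) to the grey emitter block (x = 25 to 100 mm, 69 mm high, fins at its back to 81 mm, violet window in front).
- rack_bar (a point): middle of the rack's round steel bar (radius 6 mm, 410 mm long along the rack's y), at rack x = 31, z = 75 mm: panels rest on it.
- rack_seat (a point): where the centre of a panel comes to rest when leaning in the middle of the rack (rack x = -8, y = 0, z = 58 mm): lower short edge on the trough floor against the lip, underside on the bar, length 40 degrees from horizontal, upper end towards the rack's +x (normal 0.70 rad from vertical, up and to rack -x). Room for three, at rack y = -120, 0 and 120 mm.
- lever (a joint): lamp switch lever, rad: 0 = off (leaning to the switch box's -x, the red dot), 1.0 = on (leaning to its +x, the green dot), end stops at both. Starts on. It stays where it is left; about 1 N at its ball moves it.
- lever_tip (a point): centre of the yellow ball (radius 13 mm) at the lever's end; the lever is a 10 mm steel rod, 80 mm from pivot to ball centre, pivot 62 mm above the bench over the box's centre, swinging 0.5 rad either side of upright in the box's x-z plane.
- switch: grey switch box 110 x 90 x 40 mm (x, y, z) carrying the lever on a black block 70 x 50 mm, 25 mm high (top 65 mm above the bench), fixed. Origin: centre of its underside, z up; red dot at its -x end, green dot at its +x end. Changes places with the meter from start to start.
- meter: blue peak-hold light meter 130 x 130 x 45 mm with a white dial on top, fixed. Origin: centre of its underside, z up; the knob's axis is its z. The red zero mark is on its -x side.
- peak (a joint): reset knob with the red peak pointer, rad: 0 = on its zero stop, pointer towards the meter's -x; grows clockwise seen from above (so turn it back counter-clockwise), to 4.4 at most; starts at 1.9 to 4.2. Black grip bar 44 mm long, 14 wide, 55 to 87 mm above the bench, red line on top; the pointer runs along the bar (meter's x when at zero). Stiff to 0.04 N m; stays where left.
- peak_grip (a point): on the knob's axis, 75 mm above the bench: the height to grip the bar.
- panel_a: orange test panel, 140 x 60 x 12 mm (x, y, z), about 100 g, alike in all; both ends and both faces serve alike. Origin: its centre; x along its length, z its normal. Starts flat on the mat (mat 2 mm thick), long side roughly along world x. One of the three may be absent.
- panel_b: orange test panel, 140 x 60 x 12 mm (x, y, z), about 100 g, alike in all; both ends and both faces serve alike. Origin: its centre; x along its length, z its normal. Starts flat on the mat (mat 2 mm thick), long side roughly along world x. One of the three may be absent.
- panel_c: orange test panel, 140 x 60 x 12 mm (x, y, z), about 100 g, alike in all; both ends and both faces serve alike. Origin: its centre; x along its length, z its normal. Starts flat on the mat (mat 2 mm thick), long side roughly along world x. One of the three may be absent.
- sanitiser: blue pump bottle, radius 38 mm, 204 mm high, loose; origin at the centre of its underside. To be left alone.
- jar: closed jar, radius 32 mm, 80 mm high, loose; origin at the centre of its underside. To be left alone.
- marker: blue and red marker pen lying, 130 x 14 x 14 mm, loose; origin at the centre of its underside. To be left alone.
- solvent: small bottle, radius 25 mm, 130 mm high, loose; origin at the centre of its underside. To be left alone.
- swab_cup: white cup, radius 36 mm, 80 mm high, loose; origin at the centre of its underside. To be left alone.
- tape: yellow tape roll lying flat, radius 42 mm, 24 mm high, loose; origin at the centre of its underside. To be left alone.
- parts_bin: blue open bin 120 x 90 x 50 mm, loose; origin at the centre of its underside. To be left alone.
Not all that is in view belongs to the job. What is shaped like the panel_c but purple is not meant. Leave any purple look-alike of the panel_b alone.

How it is judged (in metres and radians):
On the way, in this order (a step that is already met when the one before it is completed fails the run):
1. the lamp is switched off before the pointer is zeroed (value of joint lever below 0.12 rad and value of joint peak above 1 rad), for 0.2 s.
2. with the lamp off, the pointer is on its zero stop and every panel leans in the rack (value of joint lever below 0.12 rad and value of joint peak below 0.07 rad and x of panel_a in the frame of rack between -0.04 and 0.03 m and y of panel_a in the frame of rack between -0.2 and 0.2 m and z of panel_a in the frame of rack between 0.04 and 0.075 m and angle between the z axis of panel_a and the z axis of rack, either way round between 0.5 and 0.95 rad and angle between the y axis of each of panel_a, panel_b, panel_c and the y axis of rack, either way round below 0.3 rad and linear speed of each of panel_a, panel_b, panel_c below 0.03 m/s and contact force between each of panel_a, panel_b, panel_c and rack above 0.1 N and contact force between each of panel_a, panel_b, panel_c and the fingers below 0.1 N and x of panel_b in the frame of rack between -0.04 and 0.03 m and y of panel_b in the frame of rack between -0.2 and 0.2 m and z of panel_b in the frame of rack between 0.04 and 0.075 m and angle between the z axis of panel_b and the z axis of rack, either way round between 0.5 and 0.95 rad and x of panel_c in the frame of rack between -0.04 and 0.03 m and y of panel_c in the frame of rack between -0.2 and 0.2 m and z of panel_c in the frame of rack between 0.04 and 0.075 m and angle between the z axis of panel_c and the z axis of rack, either way round between 0.5 and 0.95 rad), for 0.3 s.
3. the lamp is switched on again (value of joint lever above 0.88 rad), for 0.2 s.
At the end, for the whole second after the job is handed in: Lever within 0.12 rad of on; pointer within 0.07 rad of zero; every present panel released and at rest in the rack, side by side, touching it: centre 40 to 75 mm high, rack x -40 to 30 mm, y within 200 mm, normal 0.5 to 0.95 rad off vertical, short edge along the rack within 0.3 rad (value of joint lever above 0.88 rad and value of joint peak below 0.07 rad and x of panel_a in the frame of rack between -0.04 and 0.03 m and y of panel_a in the frame of rack between -0.2 and 0.2 m and z of panel_a in the frame of rack between 0.04 and 0.075 m and angle between the z axis of panel_a and the z axis of rack, either way round between 0.5 and 0.95 rad and angle between the y axis of each of panel_a, panel_b, panel_c and the y axis of rack, either way round below 0.3 rad and linear speed of each of panel_a, panel_b, panel_c below 0.03 m/s and contact force between each of panel_a, panel_b, panel_c and rack above 0.1 N and contact force between each of panel_a, panel_b, panel_c and the fingers below 0.1 N and x of panel_b in the frame of rack between -0.04 and 0.03 m and y of panel_b in the frame of rack between -0.2 and 0.2 m and z of panel_b in the frame of rack between 0.04 and 0.075 m and angle between the z axis of panel_b and the z axis of rack, either way round between 0.5 and 0.95 rad and x of panel_c in the frame of rack between -0.04 and 0.03 m and y of panel_c in the frame of rack between -0.2 and 0.2 m and z of panel_c in the frame of rack between 0.04 and 0.075 m and angle between the z axis of panel_c and the z axis of rack, either way round between 0.5 and 0.95 rad and distance between panel_a and panel_b above 0.058 m and distance between each of panel_a, panel_b and panel_c above 0.058 m).
It fails at once if a bystander is moved by more than 60 mm (distance of any of sanitiser, jar, marker, solvent, swab_cup, tape, parts_bin from where it was at the start of the episode above 0.06 m).
Of panel_a, panel_b, panel_c only 2 to 3 are there at a start; the rules pass over those that are not, and their reading is None.
At some moment in a run one of panel_a, panel_b, panel_c may be knocked a few centimetres aside while the robot is not near it.
Once in a run the grip may slacken for a moment while it holds something.
It also fails if it takes over 210 s, if anything falls off the work surface, if the arm or the gripper's body presses on something with over 40 N, if the wrist force passes 120 N, or if a joint passes its speed limit or range.

### The arm

A 6-joint arm with a two-finger parallel gripper is mounted at the origin on the work surface. World frame = base frame: x ahead of the robot, y to its left, z up, the work surface at z = 0. Lengths are in mm, angles in rad, forces in N, time in s.
With the tool pointing down it reaches from about 275 to 1000 mm from the base axis. Payload 8.4 kg.
Tool frame: the origin (TCP) lies at the very end of the fingers, on their centre line; the grasp point (between the pads) lies 19 mm behind it; z points along the fingers, y is the direction in which the jaws open and shut (so a half turn about z gives the same grasp; the last joint's range is limited). The gripper opens to 85 mm and grips with 20 to 120 N. Pads are 22 mm wide; open, the fingers measure 114 mm over their backs; the gripper's body (76 mm by 85 mm) begins 54 mm behind the grasp point. The pads swing forward as they close: fully open they stand 13 mm farther back than shut.
Start: joints at [-1.193, 0.353, 1.633, -0, 1.155, -0.002], TCP at [231.708, -580.464, 194.481] pointing down, gripper open.
Joint ranges: [-2.63, 2.63], [-0.92, 2.1], [0.06, 2.66], [-1.3, 4.44], [0, 2.69], [-3.02, 3.02]. Speed limits (rad/s): [2.22, 2.22, 2.79, 3.14, 3.14, 3.14].

### API

Orientations are given as [roll, pitch, yaw] about the fixed x, y, z axes, in that order (R = Rz(yaw) Ry(pitch) Rx(roll)).
In Python, from rig import r gives the robot as it stands.
- The arm moves only by the tool move_arm, never from a script. Its argument "increments" is a list of rows, each an object of numbers: "tx", "ty", "tz": the shift along the tool's x, y, z in cm; "rx", "ry", "rz": the turn, a rotation vector about the tool's x, y, z in degrees; "gripper": the gripper's target within -1 to 1 (fully open at 1, half-way at 0, shut at -1). A call has 1 to 12 rows; each row shifts and turns the commanded pose from where the row before left it, along the tool's axes as they then stand; what a row does not reach is not made up. A row lasts 1/10 s, in which the tool goes at most 50 mm and 8.59 degrees, less where a joint would pass 70% of its speed; a pose out of reach is approached as far as the arm can. A call is refused whole if a number of a shift passes 5 or a number of a turn 8.59, either way. A call with a gripper value outside its range is refused whole. The fingers move at their own pace and stop on an object; "squeeze" is the grip in N (left out, the last holds). Time passes only in rows, so rows that do not move let the fingers close. It gives the time, the measured TCP pose, the force and the opening at its end, in the units of the state.
- r.sense(): the state, without advancing time (a new reading comes with each control period).
- r.grab_frame(name): name is "scene" or "top" or "wrist"; returns (picture, depth): 420x560x3 uint8, red, green, blue; 420x560 float32, mm along the optical axis (not along the pixel's ray), 0 where there is no reading.
- r.camera_model(name): a dict with "fx", "fy", "cx", "cy" (pixels), "R" (3x3) and "t" (3): a world point X has camera coordinates R X + t; the wrist camera has in their place "hand_eye" (4x4, takes a point from camera to tool coordinates, whose origin is the TCP and whose axes are the flange's). Camera axes: x right, y down, z forward; pixel columns grow to the right and rows downward; lengths in mm; the calibration is good to about 2 mm. The wrist camera is an equidistant fisheye: a pixel r from the principal point sees the ray r / f radians off the axis. A picture is of the moment at which its call begins: read the wrist's pose just before it. camera_model takes no time and is no camera call.
- r.sign_off(): hands the job in, once; it reports no verdict.
Trained networks look in the newest picture that a camera, given by its name, has taken for a name from the list of things; names that differ only in an ending like _2 or _b are one class to them, and where a whole thing is asked for, a point or a joint stands for the part that bears it (a point fixed in the world has none). Each returns a list of dicts, best first, with "confidence" (0 to 1); they miss things now and then, are a little off and sometimes report something else, mostly with a low value. They report only what shows in the picture. A call takes as long as a camera call. They do not tell look-alikes from the thing itself.
- r.cut_out(query, camera): "mask" (420x560 bool, what is visible of it) and "bbox" ([left, top, right, bottom] in pixels, round what is visible of it).
- r.place_of(query, camera): "location" ([row, column] in pixels: a listed point, or the origin of a listed thing).
The state is a dict: "clock": time; "qpos": joint angles; "qvel": joint speeds; "joint_efforts": joint torques, N m; "eef_pos": TCP position; "tcp_rot": TCP orientation; "contact_force": force on the tool from outside, world axes, zero at the start; "wrist_torque": the same for the moment, N m; "opening": opening from 0.0 (shut) to 1.0 (fully open).
Only numpy, scipy, OpenCV 4.12 (cv2) and the standard library are available. Lean on these libraries where they do the work, as an engineer would, in place of code of your own. Each camera call takes 0.05 s, during which the arm holds its last target. There are 200 camera calls.

## Working session

There is one attempt and no reset: what is moved stays moved. The work goes in short steps, Python scripts to look and compute and a tool call to move; the robot and the scene stay as the last step left them, time stands still between calls to the robot, and variables do not carry over. Pictures are saved under pics/ and viewed, about 12 in all and at most 16, crops included, and the job is handed in when it is done.

Besides the shell and the picture viewer there is one more tool, called after "Emit:" as name(argument=value, ...) on one line, values as JSON. move_arm: Moves the arm, as the interface text tells. Its arguments: {"type":"object","properties":{"increments":{"type":"array","items":{"type":"object","properties":{"tx":{"type":"number"},"ty":{"type":"number"},"tz":{"type":"number"},"rx":{"type":"number"},"ry":{"type":"number"},"rz":{"type":"number"},"gripper":{"type":"number"}}}},"squeeze":{"type":"number"}},"required":["increments"]}

```bash
ls; mkdir -p pics
cat > h.py <<'E'
import numpy as np, cv2
from rig import r
from scipy.spatial.transform import Rotation as Ro
def w(cam,u,v,d):
    m=r.camera_model(cam); R=np.array(m['R']);t=np.array(m['t'])
    p=np.array([(u-m['cx'])/m['fx']*d,(v-m['cy'])/m['fy']*d,d])
    return R.T@(p-t)
def cloud(cam,dep):
    m=r.camera_model(cam); R=np.array(m['R']);t=np.array(m['t'])
    v,u=np.mgrid[:420,:560]
    p=np.stack([(u-m['cx'])/m['fx']*dep,(v-m['cy'])/m['fy']*dep,dep],-1)
    P=(p-t)@R; P[dep<=0]=np.nan
    return P
def wcloud(dep,s):
    m=r.camera_model('wrist'); v,u=np.mgrid[:420,:560]
    a=(u-m['cx'])/m['fx'];b=(v-m['cy'])/m['fy'];th=np.hypot(a,b)+1e-9
    k=np.tan(th)/th
    p=np.stack([a*k*dep,b*k*dep,dep,np.ones_like(dep)],-1)
    p=(p@np.array(m['hand_eye']).T)[...,:3]
    P=p@Ro.from_euler('xyz',s['tcp_rot']).as_matrix().T+np.array(s['eef_pos']); P[dep<=0]=np.nan
    return P
def save(n,im): cv2.imwrite(f'pics/{n}.png',im[...,::-1])
E
python3 - <<'E'
from h import *
print(r.sense())
for c in ['scene','top']:
    im,d=r.grab_frame(c); save(c+'0',im); np.savez(c+'0.npz',im=im,d=d)
    P=cloud(c,d)
    for q in ['rack','lever_tip','switch','meter','peak_grip','panel_a','rack_seat','rack_bar']:
        for o in r.place_of(q,c)[:5]:
            a,b=o['location'];i,j=min(max(int(a),0),419),min(max(int(b),0),559)
            print(c,q,round(o['confidence'],2),int(a),int(b),np.round(P[i,j]))
E
```

```text
pics
{'clock': 0.0, 'qpos': array([-1.19344018e+00,  3.53610708e-01,  1.63413241e+00, -1.39102534e-05,
        1.15515626e+00, -2.42178429e-03]), 'qvel': array([ 0.00015311,  0.00024602,  0.00091182, -0.0008158 ,  0.0010123 ,
        0.00230927]), 'joint_efforts': array([ 4.27058894e-04, -6.05247688e+01, -3.42073238e+01,  1.33699050e-04,
        9.36909928e-03,  7.74082878e-06]), 'eef_pos': array([ 231.49286225, -580.00340034,  193.78581462]), 'tcp_rot': array([-3.14028590e+00,  9.55392527e-06,  3.79783562e-01]), 'contact_force': array([-0.309654  ,  0.26565363,  0.43500463]), 'wrist_torque': array([-0.04205696, -0.01929431, -0.02833514]), 'opening': 0.9998346330401826}
scene rack 0.92 274 311 [690.  75.  80.]
scene rack 0.18 246 446 [612. 458.  38.]
scene lever_tip 0.44 193 146 [ 448. -349.  144.]
scene switch 0.68 213 159 [nan nan nan]
scene meter 0.6 267 180 [ 629. -264.   48.]
scene peak_grip 0.65 251 173 [ 601. -276.   87.]
scene peak_grip 0.55 267 178 [ 629. -270.   49.]
scene panel_a 0.93 204 364 [437. 269.  14.]
scene panel_a 0.91 212 300 [453.  73.  16.]
scene panel_a 0.82 1
[... 152 characters left out ...]
  79.  11.]
scene rack_bar 0.88 271 311 [683.  76.  82.]
top rack 0.84 164 251 [655.  95.   8.]
top lever_tip 0.52 234 412 [ 437. -347.  140.]
top switch 0.85 244 403 [ 416. -341.   59.]
top switch 0.37 242 109 [418. 505.   6.]
top switch 0.31 156 129 [653. 432.  99.]
top meter 0.65 179 375 [ 597. -259.   87.]
top meter 0.45 147 254 [686.  83.  86.]
top peak_grip 0.5 174 380 [ 618. -279.   59.]
top panel_a 0.87 236 188 [437. 274.  17.]
top panel_a 0.83 307 130 [233. 433.  14.]
top panel_a 0.79 310 387 [ 230. -301.   14.]
top panel_a 0.71 231 253 [453.  85.  21.]
top panel_a 0.68 231 320 [ 455. -110.   15.]
top rack_seat 0.57 160 254 [666.  87.  11.]
top rack_bar 0.67 147 253 [687.  86.  85.]
```

View pics/top0.png

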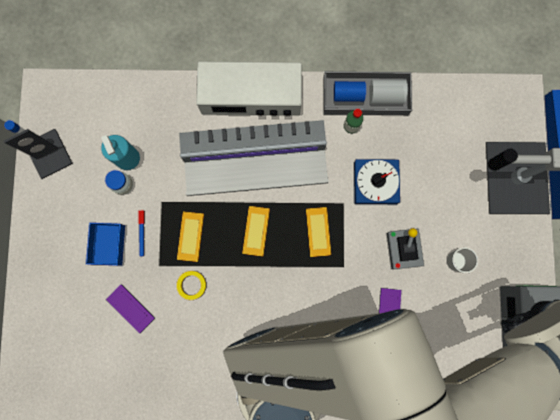

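View pics/scene0.png

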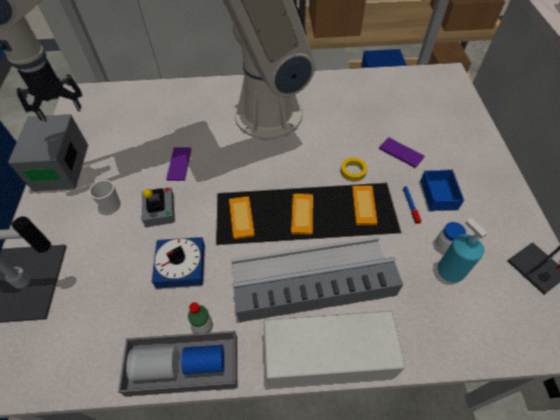

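The top picture shows panels in orange at (190,237), (256,231) and (318,232). Possible confusions are the purple look-alikes at (130,308) and (390,300), which I'll leave alone. The switch is at (404,248) and the meter at (378,180). Next I'll fit the geometry and crop.

```bash
cat > m.py <<'E'
from h import *
def rect(P2):
    (c,s,a)=cv2.minAreaRect(P2.astype(np.float32)); s=np.array(s)
    a=np.deg2rad(a)
    if s[0]<s[1]: a+=np.pi/2; s=s[::-1]
    a=(a+np.pi/2)%np.pi-np.pi/2
    return np.round(c,1),np.round(s,1),round(a,4)
def panels(im,P):
    h=cv2.cvtColor(im,cv2.COLOR_RGB2HSV)
    m=((h[...,0]>9)&(h[...,0]<32)&(h[...,1]>80)&(h[...,2]>120)&(P[...,2]<130)).astype(np.uint8)
    n,l,st,_=cv2.connectedComponentsWithStats(m)
    out=[]
    for k in range(1,n):
        if st[k,4]>150:
            q=P[(l==k)&np.isfinite(P[...,2])]; out.append((rect(q[:,:2]),np.round(np.median(q[:,2]),1),st[k]))
    return out
E
python3 - <<'E'
from m import *
for c in ['top','scene']:
    z=np.load(c+'0.npz');im,d=z['im'],z['d'];P=cloud(c,d)
    for o in panels(im,P): print(c,o)
    def sel(x0,x1,y0,y1,z0,z1):
        return P[(P[...,0]>x0)&(P[...,0]<x1)&(P[...,1]>y0)&(P[...,1]<y1)&(P[...,2]>z0)&(P[...,2]<z1)]
    q=sel(560,790,-170,320,5,95); print('rack all',rect(q[:,:2]))
    q=sel(560,790,-170,320,63,95); print('emit',rect(q[:,:2]),q[:,2].max())
    q=sel(520,700,-380,-190,40,52); print('meter',rect(q[:,:2]))
    q=sel(330,520,-430,-260,35,46); print('switch',rect(q[:,:2]))
    q=sel(330,520,-430,-260,100,170); print('ball',np.round(np.median(q,0)),np.round(q.min(0)),np.round(q.max(0)))
    q=sel(520,700,-380,-190,78,95); print('knob',rect(q[:,:2]),len(q))
im=np.load('top0.npz')['im']; a=im[150:275,345:430]; im=np.load('scene0.npz')['im']; b=im[180:295,130:215]
a=cv2.resize(a,None,fx=4.5,fy=4.5,interpolation=2);b=cv2.resize(b,None,fx=4.5,fy=4.5,interpolation=2)
o=np.zeros((600,800,3),np.uint8);o[:a.shape[0],:a.shape[1]]=a;o[:b.shape[0],400:400+b.shape[1]]=b;save('crop',o)
m=r.camera_model('top');print(-np.array(m['R']).T@m['t'])
E
```

```text
top ((array([456.3,  78.7]), array([143.6,  61.9]), np.float64(-0.1206)), np.float64(13.7), array([ 242,  206,   28,   50, 1025], dtype=int32))
top ((array([ 455.8, -104.9]), array([143.9,  63.4]), np.float64(0.0992)), np.float64(14.2), array([ 306,  207,   25,   50, 1013], dtype=int32))
top ((array([438. , 269.6]), array([143. ,  61.1]), np.float64(-0.0888)), np.float64(13.9), array([ 177,  212,   27,   50, 1030], dtype=int32))
top ((array([296.9, 261.4]), array([83.2, 79.7]), np.float64(-1.5544)), np.float64(23.5), array([176, 271,  30,  29, 416], dtype=int32))
rack all (array([675. ,  74.9]), array([489.4, 229.9]), np.float64(-1.5706))
emit (array([714.1,  90.6]), array([421.3,  78.9]), np.float64(-1.4661)) 94.47032768525715
meter (array([ 599.4, -273.1]), array([131.2, 129.8]), np.float64(-0.0127))
switch (array([ 404.3, -352.3]), array([109.8,  90.7]), np.float64(0.1063))
ball [ 439. -347.  140.] [ 421. -358.  102.] [ 454. -336.  149.]
knob (array([ 599.9, -272.4]), array([44. , 13.4]), np.float64(-1.0424)) 79
scene ((array([283.9, 262.5]), array([105.8,  82.5]), np.float64(-0.0
[... 295 characters left out ...]
at64(15.2), array([291, 194,  22,  39, 782], dtype=int32))
scene ((array([ 451.2, -104.4]), array([143.8,  61.2]), np.float64(0.0927)), np.float64(15.2), array([229, 197,  25,  41, 790], dtype=int32))
rack all (array([668.4,  74.1]), array([482.3, 221.7]), np.float64(1.5571))
emit (array([714.1,  89.9]), array([419.6,  77.6]), np.float64(-1.4696)) 87.513855315415
meter (array([ 600.1, -273.4]), array([131.4, 130.7]), np.float64(0.002))
switch (array([ 404.9, -351.1]), array([111.3,  89.6]), np.float64(0.123))
ball [ 446. -346.  141.] [ 428. -359.  103.] [ 456. -336.  148.]
knob (array([ 600.3, -273. ]), array([43. , 15.1]), np.float64(-1.0304)) 105
[ 304.83767256    6.84005271 1539.74898128]
```

View pics/crop.png

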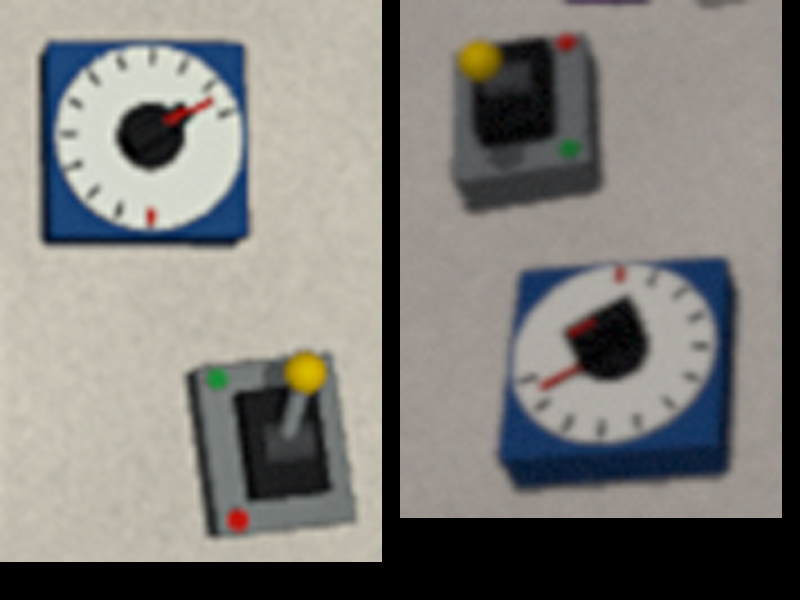

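Geometry agrees between both cameras:

| Thing | Position (mm) | Other |
|---|---|---|
| Rack origin | (652, 84) | yaw 0.10 |
| Switch | (404, -352) | yaw 0.115 |
| Meter | (600, -273) | yaw 0, peak about 4.18 |

In the crop, red (238,520) is at -x and green (218,378) at +x. The ball (306,372) leans towards green, so the lamp is on. First I'll turn the tool to yaw -1.456 and move over the ball.

```bash
cat > p.py <<'E'
import sys
from h import *
def plan(pos,yaw,tilt=0,maxs=4.5):
    s=r.sense(); R0=Ro.from_euler('xyz',s['tcp_rot'])
    R1=Ro.from_euler('z',yaw)*Ro.from_euler('x',np.pi)*Ro.from_euler('y',np.deg2rad(tilt))
    rv=np.rad2deg((R0.inv()*R1).as_rotvec()); n=int(np.ceil(np.abs(rv).max()/8.3)) or 1
    d=np.array(pos)-s['eef_pos']
    t1=R1.inv().apply(d)/10; t0=R0.inv().apply(d)/10
    m=int(np.ceil(np.abs(t1).max()/maxs)) or 1
    print('at',np.round(s['eef_pos'],1),np.round(s['tcp_rot'],3),'open',round(s['opening'],3),'F',np.round(s['contact_force'],1),'T',np.round(s['wrist_torque'],2),'clk',round(s['clock'],1),'q6',round(s['qpos'][5],2))
    print('rot',n,'x',np.round(rv/n,2),' then shift total',np.round(t1,2),m,'x',np.round(t1/m,3),'| shift in present frame',np.round(t0,2))
if __name__=='__main__':
    a=[float(x) for x in sys.argv[1:]]; plan(a[:3],*a[3:])
E
python3 p.py 441 -347 170 -1.456; python3 p.py 441 -347 103 -1.456
```

```text
at [ 231.7 -580.5  194.5] [3.142 0.    0.38 ] open 0.999 F [0.2 0.5 0.3] T [ 0.01 -0.05 -0.03] clk 0.9 q6 -0.0
rot 13 x [ 0.   -0.    8.09]  then shift total [-20.8  -23.47   2.45] 6 x [-3.466 -3.911  0.409] | shift in present frame [ 28.1  -13.92   2.45]
at [ 231.7 -580.5  194.5] [3.142 0.    0.38 ] open 0.999 F [0.2 0.5 0.3] T [ 0.01 -0.05 -0.03] clk 0.9 q6 -0.0
rot 13 x [ 0.   -0.    8.09]  then shift total [-20.8  -23.47   9.15] 6 x [-3.466 -3.911  1.525] | shift in present frame [ 28.1  -13.92   9.15]
```

Emit:
move_arm(increments=[{"rz": 8.1},{"rz": 8.1},{"rz": 8.1},{"rz": 8.1},{"rz": 8.1},{"rz": 8.1},{"rz": 8.1},{"rz": 8.1},{"rz": 8.1},{"rz": 8.1},{"rz": 8.1},{"rz": 8.1}])

```text
invalid input
```

Emit:
move_arm(increments=[{"rz": 8.1},{"tx": -3.5,"ty": -3.9},{"tx": -3.5,"ty": -3.9},{"tx": -3.5,"ty": -3.9},{"tx": -3.5,"ty": -3.9},{"tx": -3.5,"ty": -3.9},{"tx": -3.5,"ty": -3.9},{"gripper": 0.4},{},{}], squeeze=40)

```text
invalid input
```

```bash
python3 p.py 441 -347 105 -1.456
```

```text
at [ 231.7 -580.5  194.5] [3.142 0.    0.38 ] open 0.999 F [0.2 0.5 0.3] T [ 0.01 -0.05 -0.03] clk 0.9 q6 -0.0
rot 13 x [ 0.   -0.    8.09]  then shift total [-20.8  -23.47   8.95] 6 x [-3.466 -3.911  1.492] | shift in present frame [ 28.1  -13.92   8.95]
```

Emit:
move_arm(increments=[{"tx": 0,"ty": 0,"tz": 0,"rx": 0,"ry": 0,"rz": 8.1,"gripper": 1}], squeeze=40)

```text
clock: 1.0
eef_pos: [231.7, -580.5, 194.5]
tcp_rot: [3.142, 0.0, 0.238]
contact_force: [-0.1, -0.8, 0.2]
opening: 0.996
```

Emit:
move_arm(increments=[{"rz": 8.1,"gripper": 1},{"rz": 8.1,"gripper": 1}])

```text
invalid input
```

Emit:
move_arm(increments=[{"tx": 0,"ty": 0,"tz": 0,"rx": 0,"ry": 0,"rz": 8.1,"gripper": 1}])

```text
clock: 1.1
eef_pos: [231.7, -580.5, 194.5]
tcp_rot: [3.142, -0.0, 0.092]
contact_force: [-0.7, -0.4, 0.2]
opening: 1.001
```

Emit:
move_arm(increments=[{"tx": 0,"ty": 0,"tz": 0,"rx": 0,"ry": 0,"rz": 8.1}])

```text
invalid input
```

Emit:
move_arm(increments=[{"tx": 0,"ty": 0,"tz": 0,"rx": 0,"ry": 0,"rz": 8.1,"gripper": 1},{"tx": 0,"ty": 0,"tz": 0,"rx": 0,"ry": 0,"rz": 8.1,"gripper": 1},{"tx": 0,"ty": 0,"tz": 0,"rx": 0,"ry": 0,"rz": 8.1,"gripper": 1},{"tx": 0,"ty": 0,"tz": 0,"rx": 0,"ry": 0,"rz": 8.1,"gripper": 1},{"tx": 0,"ty": 0,"tz": 0,"rx": 0,"ry": 0,"rz": 8.1,"gripper": 1},{"tx": 0,"ty": 0,"tz": 0,"rx": 0,"ry": 0,"rz": 8.1,"gripper": 1},{"tx": 0,"ty": 0,"tz": 0,"rx": 0,"ry": 0,"rz": 8.1,"gripper": 1},{"tx": 0,"ty": 0,"tz": 0,"rx": 0,"ry": 0,"rz": 8.1,"gripper": 1},{"tx": 0,"ty": 0,"tz": 0,"rx": 0,"ry": 0,"rz": 8.1,"gripper": 1},{"tx": 0,"ty": 0,"tz": 0,"rx": 0,"ry": 0,"rz": 8.1,"gripper": 1},{"tx": 0,"ty": 0,"tz": 0,"rx": 0,"ry": 0,"rz": 8.1,"gripper": 1}])

```text
clock: 2.2
eef_pos: [231.7, -580.5, 194.5]
tcp_rot: [-3.142, 0.0, -1.464]
contact_force: [-0.0, 0.6, 0.3]
opening: 1.001
```

Emit:
move_arm(increments=[{"tx": -3.5,"ty": -3.9,"tz": 0,"rx": 0,"ry": 0,"rz": 0,"gripper": 0.4},{"tx": -3.5,"ty": -3.9,"tz": 0,"rx": 0,"ry": 0,"rz": 0,"gripper": 0.4},{"tx": -3.5,"ty": -3.9,"tz": 0,"rx": 0,"ry": 0,"rz": 0,"gripper": 0.4},{"tx": -3.5,"ty": -3.9,"tz": 0,"rx": 0,"ry": 0,"rz": 0,"gripper": 0.4},{"tx": -3.5,"ty": -3.9,"tz": 0,"rx": 0,"ry": 0,"rz": 0,"gripper": 0.4},{"tx": -3.5,"ty": -3.9,"tz": 0,"rx": 0,"ry": 0,"rz": 0,"gripper": 0.4},{"tx": 0,"ty": 0,"tz": 0,"rx": 0,"ry": 0,"rz": 0,"gripper": 0.4}])

```text
clock: 2.9
eef_pos: [434.4, -352.1, 194.7]
tcp_rot: [-3.14, 0.001, -1.453]
contact_force: [-0.4, -1.0, -0.3]
opening: 0.702
```

```bash
python3 p.py 442 -347 108 -1.456
python3 - <<'E'
from h import *
im,d=r.grab_frame('wrist');save('w1',im)
E
```

```text
at [ 434.4 -352.1  194.7] [-3.140e+00  1.000e-03 -1.453e+00] open 0.702 F [-0.4 -1.  -0.3] T [0.02 0.01 0.06] clk 2.9 q6 2.34
rot 1 x [-0.09  0.05  0.15]  then shift total [-0.42 -0.82  8.67] 2 x [-0.211 -0.408  4.333] | shift in present frame [-0.41 -0.8   8.67]
```

View pics/w1.png

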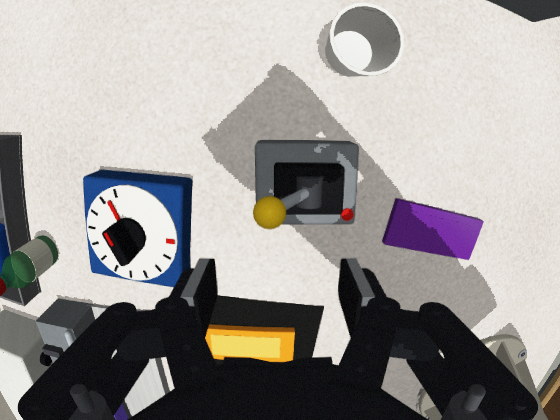

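Wrist view: ball at (269,212), with the red dot at (347,214) on the tool's +y side. I'll straddle the ball and push +y.

Emit:
move_arm(increments=[{"tx": -0.4,"ty": -0.8,"tz": 0,"rx": 0,"ry": 0,"rz": 0,"gripper": 0.4},{"tx": 0,"ty": 0,"tz": 3,"rx": 0,"ry": 0,"rz": 0,"gripper": 0.4},{"tx": 0,"ty": 0,"tz": 3,"rx": 0,"ry": 0,"rz": 0,"gripper": 0.4},{"tx": 0,"ty": 0,"tz": 2.7,"rx": 0,"ry": 0,"rz": 0,"gripper": 0.4},{"tx": 0,"ty": 0,"tz": 0,"rx": 0,"ry": 0,"rz": 0,"gripper": 0.4}])

```text
clock: 3.45
eef_pos: [435.7, -350.7, 104.2]
tcp_rot: [3.137, 0.004, -1.46]
contact_force: [-0.1, -0.5, -0.6]
opening: 0.701
```

Emit:
move_arm(increments=[{"tx": 0,"ty": 1.5,"tz": 0,"rx": 0,"ry": 0,"rz": 0,"gripper": 0.4},{"tx": 0,"ty": 1.5,"tz": 0,"rx": 0,"ry": 0,"rz": 0,"gripper": 0.4},{"tx": 0,"ty": 1.5,"tz": 0,"rx": 0,"ry": 0,"rz": 0,"gripper": 0.4},{"tx": 0,"ty": 1.5,"tz": 0,"rx": 0,"ry": 0,"rz": 0,"gripper": 0.4},{"tx": 0,"ty": 1.5,"tz": 0,"rx": 0,"ry": 0,"rz": 0,"gripper": 0.4},{"tx": 0,"ty": 1.3,"tz": 0,"rx": 0,"ry": 0,"rz": 0,"gripper": 0.4},{"tx": 0,"ty": 0,"tz": 0,"rx": 0,"ry": 0,"rz": 0,"gripper": 0.4}])

```text
clock: 4.15
eef_pos: [349.3, -361.3, 107.6]
tcp_rot: [3.141, 0.0, -1.459]
contact_force: [0.6, 0.3, 0.2]
opening: 0.702
```

Emit:
move_arm(increments=[{"tx": 0,"ty": 0.3,"tz": 0,"rx": 0,"ry": 0,"rz": 0,"gripper": 0.4},{"tx": 0,"ty": 0.3,"tz": 0,"rx": 0,"ry": 0,"rz": 0,"gripper": 0.4},{"tx": 0,"ty": 0,"tz": 0,"rx": 0,"ry": 0,"rz": 0,"gripper": 0.4}])

```text
clock: 4.45
eef_pos: [345.1, -361.9, 107.4]
tcp_rot: [3.141, 0.0, -1.458]
contact_force: [-0.1, -0.3, 0.8]
opening: 0.698
```

Emit:
move_arm(increments=[{"tx": 0,"ty": 0.3,"tz": 0,"rx": 0,"ry": 0,"rz": 0,"gripper": 0.4},{"tx": 0,"ty": 0.2,"tz": 0,"rx": 0,"ry": 0,"rz": 0,"gripper": 0.4},{"tx": 0,"ty": 0,"tz": 0,"rx": 0,"ry": 0,"rz": 0,"gripper": 0.4}])

```text
clock: 4.75
eef_pos: [340.0, -362.4, 107.4]
tcp_rot: [3.141, 0.0, -1.458]
contact_force: [-0.4, -0.5, 0.3]
opening: 0.702
```

Run:
```python
from h import *
s=r.sense();print(s['contact_force'],s['eef_pos'])
im,d=r.grab_frame('wrist');save('w2',im)
a,da=r.grab_frame('top');b,_=r.grab_frame('scene')
o=np.vstack([cv2.resize(a[190:290,360:460],(400,400)),]);o=np.hstack([o,cv2.resize(b[160:260,100:200],(400,400))]);save('c2',o)
```

```text
[-0.38031843 -0.46179341  0.32048854] [ 339.98860503 -362.40604947  107.40924956]
```

View pics/w2.png

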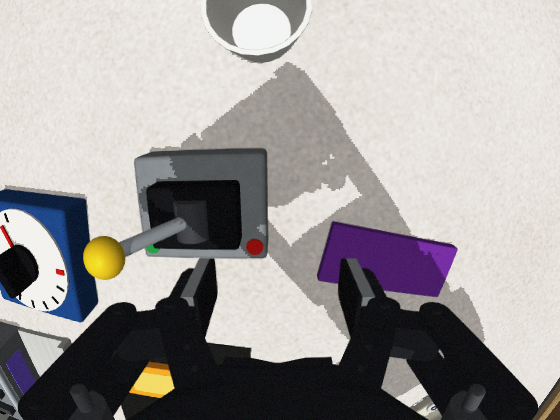

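The ball now shows at (105,258), outside the jaws and still on the green side. I'll measure it.

Run:
```python
from h import *
s=r.sense(); im,d=r.grab_frame('wrist')
P=wcloud(d,s)
h=cv2.cvtColor(im,cv2.COLOR_RGB2HSV)
m=(h[...,0]>18)&(h[...,0]<32)&(h[...,1]>150)&(h[...,2]>80)&(P[...,2]>90)
q=P[m];print('wrist ball',len(q),np.nanmedian(q,0),np.nanmin(q,0),np.nanmax(q,0))
print('fingers',P[265,205],P[272,350],'cup/box red dot',P[246,254],'green',P[247,150])
P2=cloud('top',r.grab_frame('top')[1]);q=P2[(P2[...,2]>125)&(P2[...,2]<150)&(P2[...,0]>420)&(P2[...,0]<480)&(abs(P2[...,1]+350)<40)]
print('top',np.nanmedian(q,0) if len(q) else 0,len(q))
print(np.round(r.camera_model('wrist')['hand_eye'],2))
```

```text
wrist ball 1414 [ 436.94461541 -354.4227119   141.59797177] [ 367.36888878 -376.59128258  126.54161033] [ 452.2893103  -339.27391548  237.19670914]
fingers [ 374.27506089 -370.12047265  161.70458042] [ 311.85247586 -376.88388838  167.62734391] cup/box red dot [ 356.74090487 -328.28733308   41.94628018] green [ 446.67515564 -316.50015488   44.42645151]
top [ 441.32043611 -346.85766705  141.29054197] 74
[[   0.     -0.95   -0.3    76.61]
 [   1.      0.      0.     -1.16]
 [  -0.     -0.3     0.95 -180.14]
 [   0.      0.      0.      1.  ]]
```

View pics/c2.png

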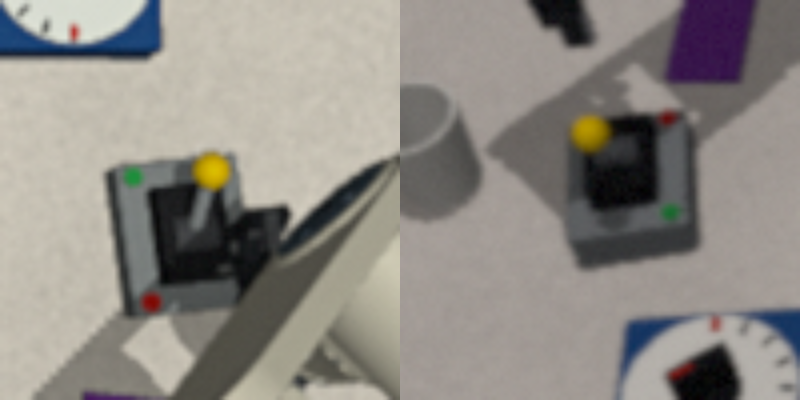

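Run:
```python
from h import *
s=r.sense(); im,d=r.grab_frame('wrist'); P=wcloud(d,s)
R=Ro.from_euler('xyz',s['tcp_rot']); m=r.camera_model('wrist'); print(m['fx'],m['cx'],m['cy'],s['tcp_rot'],s['qpos'])
for v,u in [(262,205),(266,208),(262,350),(270,345),(275,350),(290,350),(310,355),(300,200),(330,190)]:
    print(v,u,im[v,u],round(float(d[v,u]),1),np.round(R.inv().apply(P[v,u]-s['eef_pos']),1))
for v,u in [(266,208),(262,350),(310,355)]:
    print(d[v-6:v+7:3,u-6:u+7:3])
P2=cloud('scene',r.grab_frame('scene')[1])
q=P2[(P2[...,0]>250)&(P2[...,0]<420)&(P2[...,1]>-420)&(P2[...,1]<-300)&(P2[...,2]>75)&(P2[...,2]<200)];print(len(q));q=q[np.argsort(q[:,2])][:40:4];print(np.round(q))
```

```text
325.19226210127806 277.31907155284284 209.24924478431078 [-3.14155698e+00 -2.62424743e-05 -1.45801431e+00] [-8.20135124e-01  2.64646934e-01  1.98337876e+00  1.67219336e-05
  8.93524636e-01  2.20866504e+00]
262 205 [84 86 88] 142.2 [ 11.5 -33.5 -51.5]
266 208 [17 17 17] 138.9 [ 11.4 -31.4 -55. ]
262 350 [84 86 86] 142.9 [ 11.2  31.7 -50.9]
270 345 [14 13 15] 140.7 [  8.8  29.  -54. ]
275 350 [16 18 18] 132.8 [ 10.5  29.6 -61.7]
290 350 [10 14 15] 128.9 [  6.3  28.9 -67.1]
310 355 [10 13 14] 119.6 [  3.6  29.1 -77.7]
300 200 [ 9 10 12] 120.6 [  6.9 -31.1 -75.6]
330 190 [18 14 18] 88.1 [  16.7  -26.6 -106.6]
[[144.90474 144.63785 145.8903  146.4948  149.32742]
 [141.243   141.60986 140.9722  143.61055 151.61359]
 [138.92564 138.69278 138.86394 142.96085 150.49786]
 [137.3447  136.38985 135.98395 141.52069 151.74461]
 [134.10094 134.17447 135.80849 141.53767 149.93839]]
[[301.38672 301.28342 302.79584 301.81293 302.06506]
 [147.95851 147.23485 145.73462 145.69519 144.5241 ]
 [144.18619 140.56906 142.92891 142.11603 143.39801]
 [142.74536 140.40642 139.00453 140.74567 140.80334]
 [142.26595 136.88289 138.15634 136.83696 138.13858]]
[[127.89959  123.98818  118.91489  115.18555  116.29631 ]
 [128.57953  123.161316 119.596466 115.94742  116.0968  ]
 [129.33762  123.67667  119.64039  116.204315 116.2832  ]
 [128.46106  123.91046  117.42131  116.88535  115.286194]
 [129.97157  123.50047  116.59386  117.84747  116.47939 ]]
133
[[ 410. -338.   75.]
 [ 398. -351.   76.]
 [ 404. -341.   77.]
 [ 420. -349.   84.]
 [ 420. -347.   93.]
 [ 375. -350.  150.]
 [ 308. -358.  153.]
 [ 375. -349.  155.]
 [ 375. -368.  157.]
 [ 310. -353.  158.]]
```

Both cameras put the fingertips about 45 mm higher than the reported TCP. I'll measure the tips shut and open before going on.

Emit:
move_arm(increments=[{"tx": 0,"ty": 0,"tz": 0,"rx": 0,"ry": 0,"rz": 0,"gripper": -1},{"tx": 0,"ty": 0,"tz": 0,"rx": 0,"ry": 0,"rz": 0,"gripper": -1},{"tx": 0,"ty": 0,"tz": 0,"rx": 0,"ry": 0,"rz": 0,"gripper": -1},{"tx": 0,"ty": 0,"tz": 0,"rx": 0,"ry": 0,"rz": 0,"gripper": -1},{"tx": 0,"ty": 0,"tz": 0,"rx": 0,"ry": 0,"rz": 0,"gripper": -1},{"tx": 0,"ty": 0,"tz": 0,"rx": 0,"ry": 0,"rz": 0,"gripper": -1},{"tx": 0,"ty": 0,"tz": 0,"rx": 0,"ry": 0,"rz": 0,"gripper": -1}])

```text
clock: 5.8
eef_pos: [340.1, -362.5, 107.5]
tcp_rot: [-3.142, 0.0, -1.458]
contact_force: [0.5, 0.5, -0.5]
opening: 0.005
```

```bash
cat > tip.py <<'E'
from h import *
s=r.sense(); im,d=r.grab_frame('wrist'); P=wcloud(d,s)
R=Ro.from_euler('xyz',s['tcp_rot']); T=(P.reshape(-1,3)-s['eef_pos'])@R.as_matrix()
k=(abs(T[:,1])<65)&(T[:,0]>-15)&(T[:,0]<30)&(T[:,2]<0)&(T[:,2]>-110)
T=T[k]; T=T[np.argsort(-T[:,2])]; print('n',len(T),s['opening'],'tip pts',np.round(T[:60:6],1).tolist())
for c in ['scene','top']:
    P2=cloud(c,r.grab_frame(c)[1]); T=(P2.reshape(-1,3)-s['eef_pos'])@R.as_matrix()
    k=(abs(T[:,1])<65)&(abs(T[:,0])<30)&(T[:,2]<0)&(T[:,2]>-110);T=T[k]; T=T[np.argsort(-T[:,2])]; print(c,len(T),np.round(T[:40:8],1).tolist())
save('tip',im)
E
python3 tip.py
```

```text
n 16364 0.004677888337510686 tip pts [[10.9, -1.2, -41.1], [11.1, 2.1, -41.5], [11.3, 4.0, -41.8], [11.0, 3.5, -42.3], [11.6, -0.7, -42.4], [11.7, -5.9, -42.6], [11.7, -6.3, -42.8], [11.9, -4.9, -43.1], [11.5, 2.5, -43.3], [11.6, -4.5, -43.5]]
scene 138 [[-5.5, -0.4, -33.8], [-6.3, -12.3, -46.5], [-12.9, -5.3, -50.1], [5.7, -11.9, -52.9], [-9.3, -7.4, -57.2]]
top 40 [[-10.3, -5.2, -35.6], [-12.2, -24.6, -83.6], [-13.3, -39.5, -95.5], [-12.6, -36.6, -101.0], [-9.4, -33.5, -106.6]]
```

The tips, shut, sit at tool z ≈ -41 mm, and about -50 at opening 0.7. I'll take that as the real offset. Redoing the lever.

Emit:
move_arm(increments=[{"tx": 0,"ty": 0,"tz": -2.5,"rx": 0,"ry": 0,"rz": 0,"gripper": 0.4},{"tx": 0,"ty": 0,"tz": -2.5,"rx": 0,"ry": 0,"rz": 0,"gripper": 0.4},{"tx": -0.1,"ty": -3.4,"tz": 0,"rx": 0,"ry": 0,"rz": 0,"gripper": 0.4},{"tx": -0.2,"ty": -3.4,"tz": 0,"rx": 0,"ry": 0,"rz": 0,"gripper": 0.4},{"tx": -0.1,"ty": -3.4,"tz": 0,"rx": 0,"ry": 0,"rz": 0,"gripper": 0.4},{"tx": 0,"ty": 0,"tz": 0,"rx": 0,"ry": 0,"rz": 0,"gripper": 0.4},{"tx": 0,"ty": 0,"tz": 2,"rx": 0,"ry": 0,"rz": 0,"gripper": 0.4},{"tx": 0,"ty": 0,"tz": 2,"rx": 0,"ry": 0,"rz": 0,"gripper": 0.4},{"tx": 0,"ty": 0,"tz": 2,"rx": 0,"ry": 0,"rz": 0,"gripper": 0.4},{"tx": 0,"ty": 0,"tz": 2,"rx": 0,"ry": 0,"rz": 0,"gripper": 0.4},{"tx": 0,"ty": 0,"tz": 0.5,"rx": 0,"ry": 0,"rz": 0,"gripper": 0.4},{"tx": 0,"ty": 0,"tz": 0,"rx": 0,"ry": 0,"rz": 0,"gripper": 0.4}])

```text
clock: 7.15
eef_pos: [440.1, -346.7, 71.9]
tcp_rot: [3.14, 0.001, -1.458]
contact_force: [1.7, 0.6, 0.2]
opening: 0.694
```

Emit:
move_arm(increments=[{"tx": 0,"ty": 1.5,"tz": 0,"rx": 0,"ry": 0,"rz": 0,"gripper": 0.4},{"tx": 0,"ty": 1.5,"tz": 0,"rx": 0,"ry": 0,"rz": 0,"gripper": 0.4},{"tx": 0,"ty": 1.5,"tz": 0,"rx": 0,"ry": 0,"rz": 0,"gripper": 0.4},{"tx": 0,"ty": 1.5,"tz": 0,"rx": 0,"ry": 0,"rz": 0,"gripper": 0.4},{"tx": 0,"ty": 1.5,"tz": 0,"rx": 0,"ry": 0,"rz": 0,"gripper": 0.4},{"tx": 0,"ty": 1.2,"tz": 0,"rx": 0,"ry": 0,"rz": 0,"gripper": 0.4},{"tx": 0,"ty": 0.4,"tz": 0,"rx": 0,"ry": 0,"rz": 0,"gripper": 0.4},{"tx": 0,"ty": 0,"tz": 0,"rx": 0,"ry": 0,"rz": 0,"gripper": 0.4}])

```text
clock: 7.95
eef_pos: [350.3, -357.5, 72.7]
tcp_rot: [-3.141, -0.0, -1.459]
contact_force: [0.0, 0.8, 1.0]
opening: 0.7
```

Emit:
move_arm(increments=[{"tx": 0,"ty": 0.3,"tz": 0,"rx": 0,"ry": 0,"rz": 0,"gripper": 0.4},{"tx": 0,"ty": 0,"tz": 0,"rx": 0,"ry": 0,"rz": 0,"gripper": 0.4}])

```text
clock: 8.15
eef_pos: [349.3, -358.2, 72.9]
tcp_rot: [-3.139, -0.001, -1.458]
contact_force: [6.2, 2.3, 2.6]
opening: 0.702
```

Run:
```python
from h import *
s=r.sense(); im,d=r.grab_frame('wrist'); P=wcloud(d,s)
h=cv2.cvtColor(im,cv2.COLOR_RGB2HSV)
m=(h[...,0]>18)&(h[...,0]<32)&(h[...,1]>150)&(h[...,2]>80)&(P[...,2]>90)
q=P[m];print('wrist ball',len(q),np.nanmedian(q,0),s['contact_force']); save('w3',im)
```

```text
wrist ball 2735 [ 365.98090212 -364.19869118  141.67802825] [6.17329263 2.29000459 2.5866191 ]
```

View pics/w3.png

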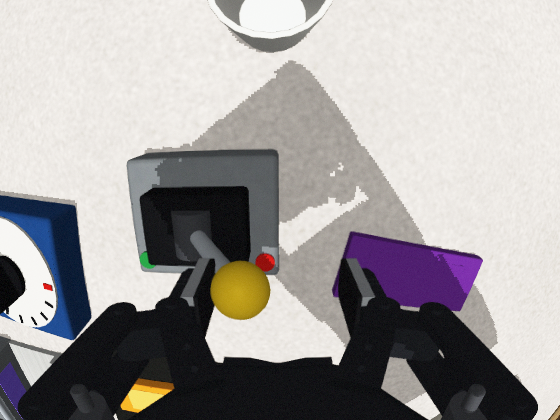

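The ball is now at x = 366 by the red dot at (265,262), with stop force of 6 N, so the lamp is off. Now to the meter knob.

Emit:
move_arm(increments=[{"tx": 0,"ty": -0.7,"tz": 0,"rx": 0,"ry": 0,"rz": 0,"gripper": 0.4},{"tx": 0,"ty": 0,"tz": -4,"rx": 0,"ry": 0,"rz": 0,"gripper": 0.4},{"tx": 0,"ty": 0,"tz": -4,"rx": 0,"ry": 0,"rz": 0,"gripper": 0},{"tx": 0,"ty": 0,"tz": 0,"rx": 0,"ry": 0,"rz": -8,"gripper": 0},{"tx": 0,"ty": 0,"tz": 0,"rx": 0,"ry": 0,"rz": -8,"gripper": 0},{"tx": 0,"ty": 0,"tz": 0,"rx": 0,"ry": 0,"rz": -8.2,"gripper": 0},{"tx": 0,"ty": 0,"tz": 0,"rx": 0,"ry": 0,"rz": 0,"gripper": 0}])

```text
clock: 8.9
eef_pos: [354.7, -356.6, 152.3]
tcp_rot: [3.141, 0.001, -1.033]
contact_force: [-1.0, -0.0, 0.0]
opening: 0.503
```

```bash
python3 p.py 600 -273 120 -1.035
```

```text
at [ 354.7 -356.6  152.3] [ 3.141e+00  1.000e-03 -1.033e+00] open 0.503 F [-1. -0.  0.] T [0.01 0.   0.02] clk 8.9 q6 1.81
rot 1 x [0.03 0.03 0.12]  then shift total [  5.33 -25.36   3.23] 6 x [ 0.889 -4.227  0.539] | shift in present frame [  5.39 -25.35   3.22]
```

Emit:
move_arm(increments=[{"tx": 0.9,"ty": -4.2,"tz": 0,"rx": 0,"ry": 0,"rz": 0,"gripper": 0},{"tx": 0.9,"ty": -4.2,"tz": 0,"rx": 0,"ry": 0,"rz": 0,"gripper": 0},{"tx": 0.9,"ty": -4.2,"tz": 0,"rx": 0,"ry": 0,"rz": 0,"gripper": 0},{"tx": 0.9,"ty": -4.2,"tz": 0,"rx": 0,"ry": 0,"rz": 0,"gripper": 0},{"tx": 0.9,"ty": -4.2,"tz": 0,"rx": 0,"ry": 0,"rz": 0,"gripper": 0},{"tx": 0.9,"ty": -4.3,"tz": 0,"rx": 0,"ry": 0,"rz": 0,"gripper": 0},{"tx": 0,"ty": 0,"tz": 3,"rx": 0,"ry": 0,"rz": 0,"gripper": 0},{"tx": 0,"ty": 0,"tz": 3,"rx": 0,"ry": 0,"rz": 0,"gripper": 0},{"tx": 0,"ty": 0,"tz": 0,"rx": 0,"ry": 0,"rz": 0,"gripper": 0},{"tx": 0,"ty": 0,"tz": 0,"rx": 0,"ry": 0,"rz": 0,"gripper": 0}])

```text
clock: 9.9
eef_pos: [599.4, -274.0, 92.2]
tcp_rot: [3.14, 0.001, -1.038]
contact_force: [0.8, -0.6, 1.2]
opening: 0.502
```

```bash
python3 p.py 600 -273 15 -1.035; python3 tip.py
```

```text
at [ 599.4 -274.    92.2] [ 3.140e+00  1.000e-03 -1.038e+00] open 0.502 F [ 0.8 -0.6  1.2] T [-0.05 -0.02  0.  ] clk 9.9 q6 2.18
rot 1 x [ 0.07  0.08 -0.17]  then shift total [-0.06 -0.11  7.72] 2 x [-0.029 -0.053  3.859] | shift in present frame [-0.05 -0.11  7.72]
n 15217 0.5019052852006934 tip pts [[3.8, 20.4, -39.3], [-0.2, 20.6, -40.2], [-0.6, -22.2, -40.4], [-2.1, 20.6, -40.7], [0.9, -22.0, -41.0], [-5.6, -22.3, -41.7], [-4.4, 20.6, -41.8], [6.3, -22.1, -42.0], [-4.8, 20.6, -42.1], [-5.2, 20.6, -42.3]]
scene 89 [[-9.9, -26.4, -40.2], [-1.7, -32.2, -51.6], [4.2, 21.9, -55.5], [2.9, -35.5, -60.8], [-1.6, -52.9, -90.7]]
top 11 [[-12.3, -51.0, -90.5], [-12.6, -56.0, -106.3]]
```

View pics/tip.png

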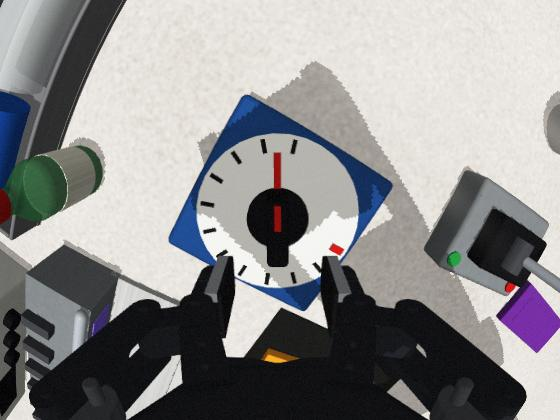

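The knob bar is at (277,220), in line with the tool x axis between the jaws, and its pointer points up (4.18 rad). Descend and grip.

Emit:
move_arm(increments=[{"tx": 0,"ty": -0.1,"tz": 2,"rx": 0,"ry": 0,"rz": 0,"gripper": 0},{"tx": 0,"ty": 0,"tz": 2,"rx": 0,"ry": 0,"rz": 0,"gripper": 0},{"tx": 0,"ty": 0,"tz": 2,"rx": 0,"ry": 0,"rz": 0,"gripper": 0},{"tx": 0,"ty": 0,"tz": 1.5,"rx": 0,"ry": 0,"rz": 0,"gripper": 0},{"tx": 0,"ty": 0,"tz": 0,"rx": 0,"ry": 0,"rz": 0,"gripper": -1},{"tx": 0,"ty": 0,"tz": 0,"rx": 0,"ry": 0,"rz": 0,"gripper": -1},{"tx": 0,"ty": 0,"tz": 0,"rx": 0,"ry": 0,"rz": 0,"gripper": -1},{"tx": 0,"ty": 0,"tz": 0,"rx": 0,"ry": 0,"rz": 0,"gripper": -1},{"tx": 0,"ty": 0,"tz": 0,"rx": 0,"ry": 0,"rz": 0,"gripper": -1}], squeeze=30)

```text
clock: 10.95
eef_pos: [600.2, -274.9, 18.7]
tcp_rot: [3.141, -0.001, -1.036]
contact_force: [-5.3, -3.9, 5.0]
opening: 0.157
```

Emit:
move_arm(increments=[{"tx": 0,"ty": 0,"tz": 0,"rx": 0,"ry": 0,"rz": -8,"gripper": -1},{"tx": 0,"ty": 0,"tz": 0,"rx": 0,"ry": 0,"rz": -8,"gripper": -1},{"tx": 0,"ty": 0,"tz": 0,"rx": 0,"ry": 0,"rz": -8,"gripper": -1},{"tx": 0,"ty": 0,"tz": 0,"rx": 0,"ry": 0,"rz": -8,"gripper": -1},{"tx": 0,"ty": 0,"tz": 0,"rx": 0,"ry": 0,"rz": 0,"gripper": -1}])

```text
clock: 11.45
eef_pos: [600.3, -274.8, 18.7]
tcp_rot: [3.14, -0.0, -0.473]
contact_force: [-5.7, -3.8, 3.8]
opening: 0.16
```

```bash
python3 p.py 600 -273 17 3.1416
```

```text
at [ 600.3 -274.8   18.7] [ 3.14  -0.    -0.473] open 0.16 F [-5.7 -3.8  3.8] T [-0.42  0.7   0.05] clk 11.4 q6 1.61
rot 19 x [-0.   -0.    8.05]  then shift total [0.03 0.18 0.17] 1 x [0.026 0.181 0.171] | shift in present frame [-0.11 -0.15  0.17]
```

Emit:
move_arm(increments=[{"tx": 0,"ty": 0,"tz": 0,"rx": 0,"ry": 0,"rz": -8,"gripper": -1},{"tx": 0,"ty": 0,"tz": 0,"rx": 0,"ry": 0,"rz": -8,"gripper": -1},{"tx": 0,"ty": 0,"tz": 0,"rx": 0,"ry": 0,"rz": -8,"gripper": -1},{"tx": 0,"ty": 0,"tz": 0,"rx": 0,"ry": 0,"rz": -8,"gripper": -1},{"tx": 0,"ty": 0,"tz": 0,"rx": 0,"ry": 0,"rz": -8,"gripper": -1},{"tx": 0,"ty": 0,"tz": 0,"rx": 0,"ry": 0,"rz": -8,"gripper": -1},{"tx": 0,"ty": 0,"tz": 0,"rx": 0,"ry": 0,"rz": -8,"gripper": -1},{"tx": 0,"ty": 0,"tz": 0,"rx": 0,"ry": 0,"rz": -8,"gripper": -1},{"tx": 0,"ty": 0,"tz": 0,"rx": 0,"ry": 0,"rz": -8,"gripper": -1},{"tx": 0,"ty": 0,"tz": 0,"rx": 0,"ry": 0,"rz": -8,"gripper": -1},{"tx": 0,"ty": 0,"tz": 0,"rx": 0,"ry": 0,"rz": -8,"gripper": -1},{"tx": 0,"ty": 0,"tz": 0,"rx": 0,"ry": 0,"rz": -8,"gripper": -1}])

```text
clock: 12.65
eef_pos: [599.9, -274.6, 18.7]
tcp_rot: [-3.141, 0.001, 1.204]
contact_force: [-4.9, -2.1, 5.4]
opening: 0.16
```

Emit:
move_arm(increments=[{"tx": 0,"ty": 0,"tz": 0,"rx": 0,"ry": 0,"rz": -8,"gripper": -1},{"tx": 0,"ty": 0,"tz": 0,"rx": 0,"ry": 0,"rz": -8,"gripper": -1},{"tx": 0,"ty": 0,"tz": 0,"rx": 0,"ry": 0,"rz": -8,"gripper": -1},{"tx": 0,"ty": 0,"tz": 0,"rx": 0,"ry": 0,"rz": -8,"gripper": -1},{"tx": 0,"ty": 0,"tz": 0,"rx": 0,"ry": 0,"rz": -8,"gripper": -1},{"tx": 0,"ty": 0,"tz": 0,"rx": 0,"ry": 0,"rz": -8,"gripper": -1},{"tx": 0,"ty": 0,"tz": 0,"rx": 0,"ry": 0,"rz": -8,"gripper": -1},{"tx": 0,"ty": 0,"tz": 0,"rx": 0,"ry": 0,"rz": -8,"gripper": -1},{"tx": 0,"ty": 0,"tz": 0,"rx": 0,"ry": 0,"rz": -8,"gripper": -1},{"tx": 0,"ty": 0,"tz": 0,"rx": 0,"ry": 0,"rz": -8,"gripper": -1},{"tx": 0,"ty": 0,"tz": 0,"rx": 0,"ry": 0,"rz": -8,"gripper": -1},{"tx": 0,"ty": 0,"tz": 0,"rx": 0,"ry": 0,"rz": -8,"gripper": -1}])

```text
clock: 13.85
eef_pos: [599.8, -274.8, 18.7]
tcp_rot: [-3.14, -0.001, 2.879]
contact_force: [-6.0, -4.3, 7.1]
opening: 0.157
```

```bash
python3 p.py 600 -273 17 3.1416
```

```text
at [ 599.8 -274.8   18.7] [-3.140e+00 -1.000e-03  2.879e+00] open 0.157 F [-6.  -4.3  7.1] T [-0.72  1.15 -0.04] clk 13.8 q6 -1.74
rot 2 x [-0.04 -0.02 -7.51]  then shift total [-0.02  0.18  0.17] 1 x [-0.022  0.184  0.17 ] | shift in present frame [0.03 0.18 0.17]
```

Emit:
move_arm(increments=[{"tx": 0,"ty": 0,"tz": 0,"rx": 0,"ry": 0,"rz": -6,"gripper": -1},{"tx": 0,"ty": 0,"tz": 0,"rx": 0,"ry": 0,"rz": -6,"gripper": -1},{"tx": 0,"ty": 0,"tz": 0,"rx": 0,"ry": 0,"rz": -3,"gripper": -1},{"tx": 0,"ty": 0,"tz": 0,"rx": 0,"ry": 0,"rz": 0,"gripper": -1}])

```text
clock: 14.25
eef_pos: [599.8, -274.9, 18.7]
tcp_rot: [-3.14, -0.001, 3.138]
contact_force: [-7.2, -4.6, 7.0]
opening: 0.157
```

```bash
python3 p.py 600 -273 17 3.1416
```

```text
at [ 599.8 -274.9   18.7] [-3.140e+00 -1.000e-03  3.138e+00] open 0.157 F [-7.2 -4.6  7. ] T [-0.72  1.09  0.06] clk 14.2 q6 -2.0
rot 1 x [-0.08 -0.05 -0.23]  then shift total [-0.02  0.19  0.17] 1 x [-0.019  0.195  0.172] | shift in present frame [-0.02  0.2   0.17]
```

Emit:
move_arm(increments=[{"tx": 0,"ty": 0,"tz": 0,"rx": 0,"ry": 0,"rz": -1,"gripper": -1},{"tx": 0,"ty": 0,"tz": 0,"rx": 0,"ry": 0,"rz": -1,"gripper": -1},{"tx": 0,"ty": 0,"tz": 0,"rx": 0,"ry": 0,"rz": 0,"gripper": -1}])

```text
clock: 14.55
eef_pos: [599.9, -274.8, 18.7]
tcp_rot: [-3.141, -0.001, -3.114]
contact_force: [-6.8, -3.6, 5.0]
opening: 0.16
```

```bash
python3 p.py 600 -273 17 3.1416
```

```text
at [ 599.9 -274.8   18.7] [-3.141e+00 -1.000e-03 -3.114e+00] open 0.16 F [-6.8 -3.6  5. ] T [-0.74  0.97 -0.81] clk 14.6 q6 -2.03
rot 1 x [-0.05 -0.03  1.59]  then shift total [-0.01  0.18  0.17] 1 x [-0.009  0.184  0.172] | shift in present frame [-0.01  0.18  0.17]
```

Torque jumped at yaw π, so the knob has reached its stop. Release, rise and check.

Emit:
move_arm(increments=[{"tx": 0,"ty": 0,"tz": 0,"rx": 0,"ry": 0,"rz": 0,"gripper": 0},{"tx": 0,"ty": 0,"tz": 0,"rx": 0,"ry": 0,"rz": 0,"gripper": 0},{"tx": 0,"ty": 0,"tz": 0,"rx": 0,"ry": 0,"rz": 0,"gripper": 0},{"tx": 0,"ty": 0,"tz": 0,"rx": 0,"ry": 0,"rz": 0,"gripper": 0},{"tx": 0,"ty": 0,"tz": -3,"rx": 0,"ry": 0,"rz": 0,"gripper": 0},{"tx": 0,"ty": 0,"tz": -4,"rx": 0,"ry": 0,"rz": 0,"gripper": 0},{"tx": 0,"ty": 0,"tz": -4,"rx": 0,"ry": 0,"rz": 0,"gripper": 1},{"tx": 0,"ty": 0,"tz": 0,"rx": 0,"ry": 0,"rz": 0,"gripper": 1}])

```text
clock: 15.35
eef_pos: [604.3, -275.3, 133.7]
tcp_rot: [-3.137, 0.009, -3.112]
contact_force: [-0.5, 0.4, 0.3]
opening: 0.823
```

```bash
cat > look.py <<'E'
from m import *
import sys
s=r.sense();print(np.round(s['eef_pos'],1),s['opening'])
for c in sys.argv[1:]:
    im,d=r.grab_frame(c); save('l_'+c,im); P=wcloud(d,s) if c=='wrist' else cloud(c,d)
    for o in panels(im,P): print(c,o[0],o[1],o[2][4])
    q=P[(P[...,0]>560)&(P[...,0]<640)&(P[...,1]>-315)&(P[...,1]<-235)&(P[...,2]>80)&(P[...,2]<95)]
    if len(q)>30: print(c,'knob',rect(q[:,:2]),len(q))
E
python3 look.py top scene wrist; python3 p.py 456 -105 120 -3.05
```

```text
[ 604.3 -275.3  133.7] 0.8229045954291033
top (array([458. ,  78.3]), array([140.4,  61.5]), np.float64(-0.1238)) 13.8 770
top (array([ 455.4, -104.7]), array([143.3,  63.3]), np.float64(0.0967)) 14.0 1012
top (array([437.8, 269.5]), array([142.4,  60.9]), np.float64(-0.0892)) 14.2 1026
top (array([296.8, 261.1]), array([82.8, 79.9]), np.float64(-1.5612)) 23.1 411
scene (array([-811. ,  655.3]), array([329.6,  78.5]), np.float64(1.5486)) -203.8 307
scene (array([284.8, 264.5]), array([109.9,  82.4]), np.float64(-0.2302)) 24.3 286
scene (array([436.2, 269.7]), array([141.3,  60.2]), np.float64(-0.0954)) 15.0 765
scene (array([452.5,  78.5]), array([144.4,  61.3]), np.float64(-0.1227)) 15.1 809
scene (array([ 447.3, -104.8]), array([153.4,  61.6]), np.float64(0.092)) 15.1 804
scene knob (array([ 601. , -273.2]), array([42.7, 14.8]), np.float64(-0.0269)) 87
wrist (array([ 461.2, -101.9]), array([132.5,  69.1]), np.float64(0.0964)) 18.5 6126
wrist (array([463.5,  46.3]), array([126.8,  23. ]), np.float64(0.0547)) 17.8 542
wrist knob (array([ 603.8, -276.1]), array([43.5, 13.9]), np.float64(0.0176)) 1140
at [ 600.4 -273.5  127.1] [ 3.141 -0.    -3.112] open 0.999 F [-0.8  0.4 -0.6] T [-0.  0. -0.] clk 15.5 q6 -2.03
rot 1 x [ 0.01 -0.01 -3.58]  then shift total [12.84 18.1   0.71] 5 x [2.567 3.62  0.143] | shift in present frame [13.94 17.27  0.72]
```

View pics/l_wrist.png

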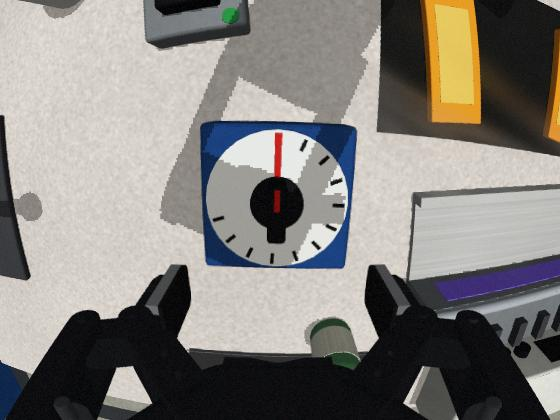

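The red pointer lies over the zero mark at (278,140), so the meter is done. Next I'll turn to the nearest panel (455, -105), then check tip depth when open.

Emit:
move_arm(increments=[{"tx": 0,"ty": 0,"tz": 0,"rx": 0,"ry": 0,"rz": -3.6,"gripper": 1},{"tx": 2.6,"ty": 3.6,"tz": 0,"rx": 0,"ry": 0,"rz": 0,"gripper": 1},{"tx": 2.6,"ty": 3.6,"tz": 0,"rx": 0,"ry": 0,"rz": 0,"gripper": 1},{"tx": 2.6,"ty": 3.6,"tz": 0,"rx": 0,"ry": 0,"rz": 0,"gripper": 1},{"tx": 2.6,"ty": 3.6,"tz": 0,"rx": 0,"ry": 0,"rz": 0,"gripper": 1},{"tx": 2.5,"ty": 3.7,"tz": 0,"rx": 0,"ry": 0,"rz": 0,"gripper": 1},{"tx": 0,"ty": 0,"tz": 4,"rx": 0,"ry": 0,"rz": 0,"gripper": 1},{"tx": 0,"ty": 0,"tz": 4,"rx": 0,"ry": 0,"rz": 0,"gripper": 1},{"tx": 0,"ty": 0,"tz": 4,"rx": 0,"ry": 0,"rz": 0,"gripper": 1},{"tx": 0,"ty": 0,"tz": 0,"rx": 0,"ry": 0,"rz": 0,"gripper": 1},{"tx": 0,"ty": 0,"tz": 0,"rx": 0,"ry": 0,"rz": 0,"gripper": 1}])

```text
clock: 16.6
eef_pos: [454.2, -105.0, 6.8]
tcp_rot: [3.14, -0.004, -3.05]
contact_force: [0.7, 0.3, 0.6]
opening: 1.0
```

```bash
python3 tip.py;python3 p.py 455.5 -105 -35 -3.046;  python3 look.py wrist
```

```text
n 18902 1.0001801204326597 tip pts [[15.9, -29.5, -5.2], [5.1, 30.6, -5.9], [-9.7, -29.0, -6.1], [28.6, 4.1, -6.2], [21.1, -29.1, -6.3], [4.7, 30.5, -6.3], [4.6, -29.3, -6.3], [0.9, 28.9, -6.4], [25.2, -5.9, -6.4], [29.9, 29.8, -6.5]]
scene 525 [[15.4, -52.2, -0.1], [-21.5, 1.6, -3.4], [15.1, -27.5, -5.0], [-2.1, -14.1, -5.4], [-4.0, -26.2, -5.9]]
top 1 [[17.2, -50.4, -3.4]]
at [ 456.8 -105.7    9. ] [-3.141e+00  2.000e-03 -3.050e+00] open 1.002 F [0.9 0.3 0.5] T [-0.05  0.02 -0.  ] clk 16.8 q6 -1.89
rot 1 x [-0.04  0.13 -0.22]  then shift total [0.12 0.08 4.4 ] 1 x [0.123 0.081 4.4  ] | shift in present frame [0.13 0.08 4.4 ]
[ 456.8 -105.7    9. ] 1.0018889636664259
wrist (array([ 458.5, -103.8]), array([149.9,  64. ]), np.float64(0.0963)) 14.8 22044
wrist (array([453.7,  43.6]), array([161.1, 148.5]), np.float64(1.4545)) 14.6 9249
```

View pics/l_wrist.png

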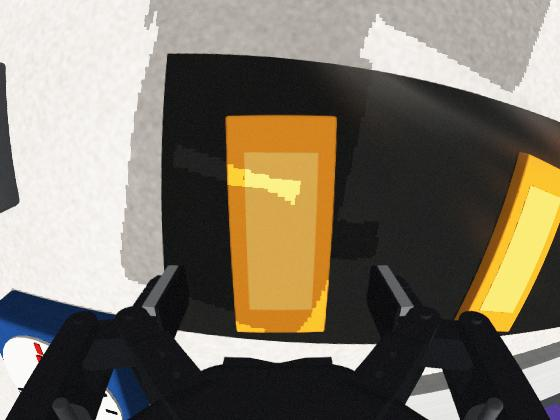

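```bash
cat > tip2.py <<'E'
from h import *
s=r.sense(); im,d=r.grab_frame('wrist'); P=wcloud(d,s); d0=d
R=Ro.from_euler('xyz',s['tcp_rot']); T=(P-s['eef_pos'])@R.as_matrix()
k=(abs(T[...,1])<65)&(T[...,0]>-15)&(T[...,0]<25)&(P[...,2]>25)&(T[...,2]>-110)
k=cv2.erode(k.astype(np.uint8),np.ones((3,3)))>0
for sg in (-1,1):
    q=T[k&(sg*T[...,1]>0)]; q=q[np.argsort(-q[:,2])]; print(round(s['opening'],2),len(q),np.round(q[:60:10],1).tolist())
E
python3 tip2.py
```

```text
1.0 4816 [[-3.8, -43.1, -51.7], [5.2, -42.6, -53.2], [7.5, -42.7, -53.6], [-1.3, -42.7, -54.0], [0.5, -42.9, -54.4], [7.1, -42.4, -54.8]]
1.0 4841 [[1.4, 42.9, -52.0], [-6.1, 42.5, -53.3], [-8.0, 42.7, -53.8], [-2.7, 42.3, -54.3], [7.0, 42.9, -54.7], [-5.0, 42.9, -55.1]]
```

Emit:
move_arm(increments=[{"tx": 0,"ty": 0,"tz": 1.5,"rx": 0,"ry": 0,"rz": 0,"gripper": 1},{"tx": 0,"ty": 0,"tz": 1.5,"rx": 0,"ry": 0,"rz": 0,"gripper": 1},{"tx": 0,"ty": 0,"tz": 0,"rx": 0,"ry": 0,"rz": 0,"gripper": 1}])

```text
clock: 17.15
eef_pos: [455.2, -105.3, -22.7]
tcp_rot: [3.141, -0.001, -3.05]
contact_force: [-0.0, 0.8, 0.4]
opening: 0.999
```

```bash
python3 p.py 455.5 -105 -35 -3.046;  python3 look.py wrist
```

```text
at [ 455.2 -105.3  -22.7] [ 3.141e+00 -1.000e-03 -3.050e+00] open 0.999 F [-0.   0.8  0.4] T [0.02 0.01 0.02] clk 17.1 q6 -1.89
rot 1 x [ 0.01 -0.03 -0.22]  then shift total [-0.03  0.03  1.23] 1 x [-0.034  0.026  1.233] | shift in present frame [-0.03  0.03  1.23]
[ 455.2 -105.3  -22.7] 0.9994625782456322
wrist (array([ 454.4, -104.1]), array([142. ,  64.8]), np.float64(0.0945)) 14.9 28951
wrist (array([477.9,  56.1]), array([167.2, 109.7]), np.float64(0.5759)) 14.5 7278
```

Emit:
move_arm(increments=[{"tx": 0,"ty": 0,"tz": 1.8,"rx": 0,"ry": 0,"rz": 0,"gripper": 1},{"tx": 0,"ty": 0,"tz": 0,"rx": 0,"ry": 0,"rz": 0,"gripper": 0},{"tx": 0,"ty": 0,"tz": 0,"rx": 0,"ry": 0,"rz": 0,"gripper": -0.2},{"tx": 0,"ty": 0,"tz": 0,"rx": 0,"ry": 0,"rz": 0,"gripper": -0.2},{"tx": 0,"ty": 0,"tz": 0,"rx": 0,"ry": 0,"rz": 0,"gripper": -0.2},{"tx": 0,"ty": 0,"tz": 0,"rx": 0,"ry": 0,"rz": 0,"gripper": -0.2}], squeeze=50)

```text
clock: 17.8
eef_pos: [456.0, -105.5, -39.4]
tcp_rot: [-3.141, 0.001, -3.05]
contact_force: [-1.6, 0.6, 7.3]
opening: 0.682
```

```bash
python3 tip2.py; python3 p.py 630 -40 100 -3.04
```

```text
0.68 5527 [[9.9, -32.4, -64.7], [9.4, -35.7, -65.9], [9.8, -34.6, -66.4], [10.5, -32.4, -66.6], [6.0, -40.2, -66.9], [5.6, -39.8, -67.0]]
0.68 5513 [[9.6, 34.5, -65.1], [6.7, 29.4, -66.4], [3.0, 29.3, -66.7], [6.0, 40.2, -66.9], [-1.8, 29.7, -67.1], [8.7, 29.0, -67.3]]
at [ 456.  -105.5  -39.4] [-3.141e+00  1.000e-03 -3.050e+00] open 0.682 F [-1.2 -0.2  7.6] T [ 0.18  0.28 -0.04] clk 17.9 q6 -1.89
rot 1 x [-0.02  0.05 -0.56]  then shift total [-17.97   4.75 -13.94] 4 x [-4.493  1.187 -3.485] | shift in present frame [-17.94   4.92 -13.93]
```

The tips touched the mat at TCP -41.4, and the grip holds at opening 0.68 (about 60 mm). Lift, and verify the rack frame meanwhile.

Emit:
move_arm(increments=[{"tx": 0,"ty": 0,"tz": -2,"rx": 0,"ry": 0,"rz": 0,"gripper": -0.2},{"tx": 0,"ty": 0,"tz": -4,"rx": 0,"ry": 0,"rz": 0,"gripper": -0.2},{"tx": 0,"ty": 0,"tz": -4,"rx": 0,"ry": 0,"rz": 0,"gripper": -0.2},{"tx": 0,"ty": 0,"tz": -4,"rx": 0,"ry": 0,"rz": 0,"gripper": -0.2},{"tx": 0,"ty": 0,"tz": -2,"rx": 0,"ry": 0,"rz": 0,"gripper": -0.2},{"tx": 0,"ty": 0,"tz": 0,"rx": 0,"ry": -8,"rz": 0,"gripper": -0.2},{"tx": 0,"ty": 0,"tz": 0,"rx": 0,"ry": -8,"rz": 0,"gripper": -0.2},{"tx": 0,"ty": 0,"tz": 0,"rx": 0,"ry": -8,"rz": 0,"gripper": -0.2},{"tx": 0,"ty": 0,"tz": 0,"rx": 0,"ry": -8,"rz": 0,"gripper": -0.2},{"tx": 0,"ty": 0,"tz": 0,"rx": 0,"ry": -8,"rz": 0,"gripper": -0.2},{"tx": 0,"ty": 0,"tz": 0,"rx": 0,"ry": 0,"rz": 0,"gripper": -0.2}])

```text
clock: 18.95
eef_pos: [457.5, -91.1, 123.4]
tcp_rot: [3.107, 0.519, -3.05]
contact_force: [-0.8, -0.6, -1.0]
opening: 0.682
```

```bash
python3 - <<'E'
from h import *
O=np.array([652.4,83.8,0]);Rr=Ro.from_euler('z',.103).as_matrix()
for c in ['top','scene']:
    P=cloud(c,np.load(c+'0.npz')['d']); Q=(P-O)@Rr
    for y0 in (-190,-100,0,100):
        k=(Q[...,1]>y0)&(Q[...,1]<y0+90); q=Q[k]
        lip=q[(q[:,0]>-95)&(q[:,0]<-45)&(q[:,2]>16)&(q[:,2]<30)]
        bar=q[(q[:,0]>15)&(q[:,0]<45)&(q[:,2]>76)]
        print(c,y0,'lip x',np.round(np.percentile(lip[:,0],[5,50,95]),1) if len(lip) else 0,len(lip),'bar',np.round(np.median(bar[:,0]),1) if len(bar) else 0,len(bar))
    q=Q[(Q[...,2]>60)&(Q[...,0]>10)&(Q[...,0]<110)];print('y ext',np.nanpercentile(q[abs(q[:,1])<260][:,1],[.3,99.7]))
E
python3 p.py 692 -33 100 -3.0386 -40
```

```text
top -190 lip x [-75.  -70.3 -64.7] 109 bar 29.7 113
top -100 lip x [-75.1 -69.5 -64.9] 112 bar 30.1 115
top 0 lip x [-74.6 -69.9 -65. ] 114 bar 30.1 125
top 100 lip x [-75.3 -70.3 -64.8] 118 bar 29.4 118
y ext [-208.83066239  208.62345484]
scene -190 lip x [-75.9 -69.3 -65.1] 142 bar 32.2 166
scene -100 lip x [-75.2 -69.3 -64.9] 142 bar 32.2 163
scene 0 lip x [-75.1 -68.6 -64.8] 137 bar 32.4 157
scene 100 lip x [-75.6 -68.2 -64.7] 139 bar 32.1 152
y ext [-208.87072764  207.98303497]
at [457.5 -91.1 123.4] [ 3.107  0.519 -3.05 ] open 0.682 F [-0.8 -0.6 -1. ] T [-0.1   0.36 -0.04] clk 18.9 q6 -2.8
rot 2 x [ 0.81 -5.12 -0.35]  then shift total [-16.82   3.37  17.17] 4 x [-4.205  0.842  4.291] | shift in present frame [-19.57   3.14  14.  ]
```

The wrist nears its straight pose (q5→0) when tilted this close in. I'll untilt, move outward, then tilt there.

Emit:
move_arm(increments=[{"tx": 0,"ty": 0,"tz": 0,"rx": 0,"ry": 8,"rz": 0,"gripper": -0.2},{"tx": 0,"ty": 0,"tz": 0,"rx": 0,"ry": 8,"rz": 0,"gripper": -0.2},{"tx": 0,"ty": 0,"tz": 0,"rx": 0,"ry": 0,"rz": 0,"gripper": -0.2}])

```text
clock: 19.25
eef_pos: [464.3, -85.2, 124.8]
tcp_rot: [3.093, 0.362, -3.034]
contact_force: [0.8, -0.8, -1.3]
opening: 0.686
```

```bash
python3 p.py 640 -35 140 -3.0386 -14; python3 -c "
from h import *
print(r.sense()['qpos'])"
```

```text
at [464.3 -85.2 124.8] [ 3.093  0.362 -3.034] open 0.686 F [ 0.8 -0.8 -1.3] T [-0.05  0.15 -0.  ] clk 19.2 q6 -2.34
rot 1 x [2.84 6.75 0.42]  then shift total [-17.82   3.19   2.88] 4 x [-4.455  0.796  0.72 ] | shift in present frame [-17.37   2.86   5.1 ]
[-0.34448591  0.05930916  2.26796817  0.3947714   0.54080268 -2.34377855]
```

Emit:
move_arm(increments=[{"tx": 0,"ty": 0,"tz": 0,"rx": 2.8,"ry": 6.7,"rz": 0.4,"gripper": -0.2},{"tx": -4.4,"ty": 0.8,"tz": 0.7,"rx": 0,"ry": 0,"rz": 0,"gripper": -0.2},{"tx": -4.4,"ty": 0.8,"tz": 0.7,"rx": 0,"ry": 0,"rz": 0,"gripper": -0.2},{"tx": -4.4,"ty": 0.8,"tz": 0.7,"rx": 0,"ry": 0,"rz": 0,"gripper": -0.2},{"tx": -4.4,"ty": 0.8,"tz": 0.7,"rx": 0,"ry": 0,"rz": 0,"gripper": -0.2},{"tx": 0,"ty": 0,"tz": 0,"rx": 0,"ry": 0,"rz": 0,"gripper": -0.2}])

```text
clock: 19.85
eef_pos: [638.8, -28.4, 146.0]
tcp_rot: [3.115, 0.285, -3.033]
contact_force: [-0.4, -0.1, -1.0]
opening: 0.69
```

```bash
python3 p.py 692 -33 110 -3.0386 -40; python3 -c "
from h import *
print(r.sense()['qpos'])"
```

```text
at [638.8 -28.4 146. ] [ 3.115  0.285 -3.033] open 0.69 F [-0.4 -0.1 -1. ] T [-0.09  0.22  0.02] clk 19.9 q6 -1.87
rot 3 x [ 0.55 -7.89 -0.  ]  then shift total [-1.71 -1.01  6.13] 2 x [-0.853 -0.504  3.067] | shift in present frame [-4.02 -1.17  4.9 ]
[-0.09586373  0.28926808  1.88430088  0.12911928  0.69777645 -1.86703449]
```

Emit:
move_arm(increments=[{"tx": -4.0,"ty": -1.2,"tz": 1.3,"rx": 0,"ry": 0,"rz": 0,"gripper": -0.2},{"tx": 0,"ty": 0,"tz": 0,"rx": 0.5,"ry": -7.9,"rz": 0,"gripper": -0.2},{"tx": 0,"ty": 0,"tz": 0,"rx": 0.5,"ry": -7.9,"rz": 0,"gripper": -0.2},{"tx": 0,"ty": 0,"tz": 0,"rx": 0.5,"ry": -7.9,"rz": 0,"gripper": -0.2},{"tx": 0,"ty": 0,"tz": 0,"rx": 0,"ry": 0,"rz": 0,"gripper": -0.2},{"tx": 0,"ty": 0,"tz": 0,"rx": 0,"ry": 0,"rz": 0,"gripper": -0.2}])

```text
clock: 20.45
eef_pos: [678.5, -27.2, 144.1]
tcp_rot: [3.108, 0.6, -3.038]
contact_force: [0.1, 0.0, -0.7]
opening: 0.682
```

```bash
python3 p.py 692 -33 60 -3.0386 -40; python3 -c "
from h import *
print(r.sense()['qpos'])
s=r.sense();im,d=r.grab_frame('scene');save('s4',im[150:350,150:400])"
```

```text
at [678.5 -27.2 144.1] [ 3.108  0.6   -3.038] open 0.682 F [ 0.1  0.  -0.7] T [-0.13  0.38 -0.01] clk 20.4 q6 -2.39
rot 1 x [ 1.94 -5.61 -0.06]  then shift total [ 4.42 -0.72  7.27] 2 x [ 2.208 -0.359  3.634] | shift in present frame [ 3.69 -0.98  7.64]
[-0.1352542   0.27425125  2.05936217  0.64113175  0.2815145  -2.39225571]
```

Emit:
move_arm(increments=[{"tx": 0,"ty": 0,"tz": 0,"rx": 1.6,"ry": 0,"rz": 0,"gripper": -0.2},{"tx": 1.8,"ty": -0.5,"tz": 2.5,"rx": 0,"ry": 0,"rz": 0,"gripper": -0.2},{"tx": 1.8,"ty": -0.5,"tz": 2.5,"rx": 0,"ry": 0,"rz": 0,"gripper": -0.2},{"tx": 0,"ty": 0,"tz": 2.5,"rx": 0,"ry": 0,"rz": 0,"gripper": -0.2},{"tx": 0,"ty": 0,"tz": 0,"rx": 0,"ry": 0,"rz": 0,"gripper": -0.2}])

```text
clock: 21.0
eef_pos: [694.1, -31.3, 72.0]
tcp_rot: [3.131, 0.602, -3.037]
contact_force: [0.1, -1.5, -0.6]
opening: 0.69
```

```bash
python3 p.py 691.6 -32.8 29.4 -3.0386 -34; python3 -c "
from h import *
print(r.sense()['qpos'])"
```

```text
at [694.1 -31.3  72. ] [ 3.131  0.602 -3.037] open 0.69 F [ 0.1 -1.5 -0.6] T [-0.08  0.39  0.02] clk 21.0 q6 -2.89
rot 1 x [0.63 0.47 0.06]  then shift total [ 2.6  -0.12  3.39] 1 x [ 2.603 -0.122  3.387] | shift in present frame [ 2.63 -0.16  3.36]
[-0.12223627  0.41813522  2.07095141  1.13316798  0.15200864 -2.88745105]
```

q6 is close to its limit in this posture, so I'll lay this panel back on the mat and regrip with the tool leaning 12° the other way, so less wrist tilt is needed at the rack.

Emit:
move_arm(increments=[{"tx": 0,"ty": 0,"tz": -4,"rx": 0,"ry": 0,"rz": 0,"gripper": -0.2},{"tx": 0,"ty": 0,"tz": -4,"rx": 0,"ry": 5,"rz": 0,"gripper": -0.2},{"tx": 0,"ty": 0,"tz": 0,"rx": 0,"ry": 8,"rz": 0,"gripper": -0.2},{"tx": 0,"ty": 0,"tz": 0,"rx": 0,"ry": 8,"rz": 0,"gripper": -0.2},{"tx": 0,"ty": 0,"tz": 0,"rx": 0,"ry": 8,"rz": 0,"gripper": -0.2},{"tx": 0,"ty": 0,"tz": 0,"rx": 0,"ry": 5,"rz": 0,"gripper": -0.2},{"tx": 0,"ty": 0,"tz": 0,"rx": 0,"ry": 0,"rz": 0,"gripper": -0.2}])

```text
clock: 21.7
eef_pos: [674.5, -19.3, 119.1]
tcp_rot: [3.104, 0.166, -3.01]
contact_force: [0.9, 0.9, -0.6]
opening: 0.686
```

```bash
python3 p.py 455 -105 60 -3.0386 0; python3 -c "
from h import *
print(r.sense()['qpos'])"
```

```text
at [674.5 -19.3 119.1] [ 3.104  0.166 -3.01 ] open 0.686 F [ 0.9  0.9 -0.6] T [-0.03  0.06  0.04] clk 21.7 q6 -1.83
rot 2 x [1.15 4.75 0.92]  then shift total [22.71 -6.26  5.91] 6 x [ 3.785 -1.044  0.985] | shift in present frame [23.54 -5.68  1.83]
[-0.07037848  0.42324865  1.7250514   0.09436702  0.84005703 -1.83382282]
```

Emit:
move_arm(increments=[{"tx": 0,"ty": 0,"tz": 0,"rx": 1.15,"ry": 4.75,"rz": 0.9,"gripper": -0.2},{"tx": 0,"ty": 0,"tz": 0,"rx": 1.15,"ry": 4.75,"rz": 0.9,"gripper": -0.2},{"tx": 3.8,"ty": -1,"tz": 0,"rx": 0,"ry": 0,"rz": 0,"gripper": -0.2},{"tx": 3.8,"ty": -1,"tz": 0,"rx": 0,"ry": 0,"rz": 0,"gripper": -0.2},{"tx": 3.8,"ty": -1,"tz": 0,"rx": 0,"ry": 0,"rz": 0,"gripper": -0.2},{"tx": 3.8,"ty": -1,"tz": 0,"rx": 0,"ry": 0,"rz": 0,"gripper": -0.2},{"tx": 3.8,"ty": -1,"tz": 0,"rx": 0,"ry": 0,"rz": 0,"gripper": -0.2},{"tx": 3.7,"ty": -1.2,"tz": 0,"rx": 0,"ry": 0,"rz": 0,"gripper": -0.2},{"tx": 0,"ty": 0,"tz": 4,"rx": 0,"ry": 0,"rz": 0,"gripper": -0.2},{"tx": 0,"ty": 0,"tz": 4,"rx": 0,"ry": 0,"rz": 0,"gripper": -0.2},{"tx": 0,"ty": 0,"tz": 4,"rx": 0,"ry": 0,"rz": 0,"gripper": -0.2},{"tx": 0,"ty": 0,"tz": 0,"rx": 0,"ry": 0,"rz": 0,"gripper": -0.2}])

```text
clock: 22.9
eef_pos: [446.5, -102.2, -6.6]
tcp_rot: [3.135, -0.009, -3.037]
contact_force: [-0.4, 0.7, -0.0]
opening: 0.683
```

```bash
python3 p.py 455 -105 -39 -3.0386 0;python3 look.py wrist
```

```text
at [ 446.5 -102.2   -6.6] [ 3.135 -0.009 -3.037] open 0.683 F [-0.4  0.7 -0. ] T [ 0.08  0.05 -0.01] clk 22.9 q6 -1.91
rot 1 x [ 0.37 -0.53  0.09]  then shift total [-0.82 -0.36  3.24] 1 x [-0.817 -0.363  3.239] | shift in present frame [-0.85 -0.38  3.23]
[ 446.5 -102.2   -6.6] 0.6831582832409873
wrist (array([ 456. , -101.2]), array([162.7,  81.1]), np.float64(0.1083)) 47.8 32530
wrist (array([442.6,  69.2]), array([187.7, 119.9]), np.float64(0.8888)) 14.6 9170
```

Emit:
move_arm(increments=[{"tx": 0,"ty": 0,"tz": 0,"rx": 0.4,"ry": -0.5,"rz": 0,"gripper": -0.2},{"tx": 0,"ty": 0,"tz": 1.6,"rx": 0,"ry": 0,"rz": 0,"gripper": -0.2},{"tx": 0,"ty": 0,"tz": 1.5,"rx": 0,"ry": 0,"rz": 0,"gripper": -0.2},{"tx": 0,"ty": 0,"tz": 0,"rx": 0,"ry": 0,"rz": 0,"gripper": 1},{"tx": 0,"ty": 0,"tz": 0,"rx": 0,"ry": 0,"rz": 0,"gripper": 1},{"tx": 0,"ty": 0,"tz": 0,"rx": 0,"ry": 0,"rz": 0,"gripper": 1},{"tx": 0,"ty": 0,"tz": 0,"rx": 0,"ry": 0,"rz": 0,"gripper": 1},{"tx": 0,"ty": 0,"tz": -4,"rx": 0,"ry": 0,"rz": 0,"gripper": 1},{"tx": 0,"ty": 0,"tz": 0,"rx": 0,"ry": 6,"rz": 0,"gripper": 1},{"tx": 0,"ty": 0,"tz": 0,"rx": 0,"ry": 6,"rz": 0,"gripper": 1},{"tx": 0,"ty": 0,"tz": 0,"rx": 0,"ry": 0,"rz": 0,"gripper": 1}])

```text
clock: 24.05
eef_pos: [454.5, -102.4, 6.4]
tcp_rot: [-3.14, -0.201, -3.036]
contact_force: [0.7, 0.1, 0.0]
opening: 1.003
```

```bash
python3 look.py wrist scene top; python3 p.py 440 -105 -20 -3.0386 12
```

```text
[ 454.5 -102.4    6.4] 1.0032417062614185
wrist (array([ 451.3, -102.5]), array([148.5,  63.5]), np.float64(0.1042)) 14.9 23198
wrist (array([437.7,  71.6]), array([158.1, 136.7]), np.float64(1.0576)) 14.7 9636
wrist knob (array([ 581.5, -270. ]), array([7.9, 7.8]), np.float64(0.2809)) 101
scene (array([284.6, 264.5]), array([109.9,  82.4]), np.float64(-0.2303)) 24.7 267
scene (array([435.7, 270. ]), array([142.3,  59.8]), np.float64(-0.0936)) 15.2 762
scene (array([453.1,  78.1]), array([143.1,  61.2]), np.float64(-0.1146)) 15.2 787
scene (array([ 467.3, -100.4]), array([103.7,  49.7]), np.float64(0.1043)) 15.2 442
scene knob (array([ 601.6, -273.1]), array([43.4, 14.5]), np.float64(0.0062)) 86
top (array([456.1,  78.5]), array([142.9,  61.3]), np.float64(-0.1234)) 14.2 1013
top (array([438.2, 269.8]), array([141.9,  61.1]), np.float64(-0.0954)) 14.0 859
top knob (array([ 600.5, -272.8]), array([41.5, 14.2]), np.float64(-0.0161)) 80
at [ 450.  -101.8    5.2] [ 3.141 -0.203 -3.036] open 0.998 F [ 0.2 -0.4 -0.4] T [-0.04 -0.07 -0.06] clk 24.2 q6 -1.8
rot 1 x [-0.02  0.37  0.16]  then shift total [ 0.48 -0.21  2.68] 1 x [ 0.482 -0.212  2.683] | shift in present frame [ 0.5  -0.21  2.68]
```

```bash
python3 look.py wrist; python3 p.py 440 -103.5 -20 -3.0386 12
```

```text
[ 450.  -101.8    5.2] 0.9975315164240376
wrist (array([ 451.3, -102.5]), array([148.3,  63.8]), np.float64(0.1027)) 14.9 23233
wrist (array([436.5,  72. ]), array([159.8, 133.7]), np.float64(1.0521)) 14.7 9366
wrist knob (array([ 579.1, -271.6]), array([7.8, 5.2]), np.float64(1.1621)) 49
at [ 449.6 -101.9    5.2] [ 3.141 -0.204 -3.036] open 1.002 F [ 0.3 -0.3 -0.5] T [ 0.01 -0.11  0.  ] clk 24.2 q6 -1.8
rot 1 x [-0.02  0.34  0.14]  then shift total [ 0.42 -0.06  2.67] 1 x [ 0.423 -0.06   2.671] | shift in present frame [ 0.44 -0.06  2.67]
```

Emit:
move_arm(increments=[{"tx": 0,"ty": -0.1,"tz": 1.5,"rx": 0,"ry": 0,"rz": 0,"gripper": 1},{"tx": 0,"ty": 0,"tz": 1.5,"rx": 0,"ry": 0,"rz": 0,"gripper": 1},{"tx": 0,"ty": 0,"tz": 1.1,"rx": 0,"ry": 0,"rz": 0,"gripper": 1},{"tx": 0,"ty": 0,"tz": 0,"rx": 0,"ry": 0,"rz": 0,"gripper": 0},{"tx": 0,"ty": 0,"tz": 0,"rx": 0,"ry": 0,"rz": 0,"gripper": -0.2},{"tx": 0,"ty": 0,"tz": 0,"rx": 0,"ry": 0,"rz": 0,"gripper": -0.2},{"tx": 0,"ty": 0,"tz": 0,"rx": 0,"ry": 0,"rz": 0,"gripper": -0.2},{"tx": 0,"ty": 0,"tz": 0,"rx": 0,"ry": 0,"rz": 0,"gripper": -0.2}])

```text
clock: 25.05
eef_pos: [443.2, -104.1, -34.1]
tcp_rot: [-3.141, -0.203, -3.036]
contact_force: [-0.5, -0.6, 3.4]
opening: 0.681
```

```bash
python3 p.py 650 -40 120 -3.0386 0
```

```text
at [ 443.2 -104.1  -34.1] [-3.141 -0.203 -3.036] open 0.681 F [-0.5 -0.6  3.4] T [ 0.04  0.18 -0.04] clk 25.1 q6 -1.8
rot 2 x [-0.02 -5.81  0.07]  then shift total [-21.23   4.25 -15.41] 5 x [-4.245  0.85  -3.082] | shift in present frame [-17.7    4.18 -19.37]
```

Emit:
move_arm(increments=[{"tx": 0,"ty": 0,"tz": -2,"rx": 0,"ry": 0,"rz": 0,"gripper": -0.2},{"tx": 0,"ty": 0,"tz": -4.5,"rx": 0,"ry": 0,"rz": 0,"gripper": -0.2},{"tx": 0,"ty": 0,"tz": -4.5,"rx": 0,"ry": 0,"rz": 0,"gripper": -0.2},{"tx": 0,"ty": 0,"tz": -4,"rx": 0,"ry": 0,"rz": 0,"gripper": -0.2},{"tx": 0,"ty": 0,"tz": 0,"rx": 0,"ry": -6,"rz": 0,"gripper": -0.2},{"tx": -4.2,"ty": 0.9,"tz": 0,"rx": 0,"ry": -6,"rz": 0,"gripper": -0.2},{"tx": -4.2,"ty": 0.9,"tz": 0,"rx": 0,"ry": 0,"rz": 0,"gripper": -0.2},{"tx": -4.2,"ty": 0.9,"tz": 0,"rx": 0,"ry": 0,"rz": 0,"gripper": -0.2},{"tx": -4.2,"ty": 0.9,"tz": 0,"rx": 0,"ry": 0,"rz": 0,"gripper": -0.2},{"tx": -4.2,"ty": 0.8,"tz": 0,"rx": 0,"ry": -5,"rz": 0,"gripper": -0.2},{"tx": 0,"ty": 0,"tz": 0,"rx": 0,"ry": -6,"rz": 0,"gripper": -0.2},{"tx": 0,"ty": 0,"tz": 0,"rx": 0,"ry": 0,"rz": 0,"gripper": -0.2}])

```text
clock: 26.25
eef_pos: [673.5, -34.4, 107.2]
tcp_rot: [3.141, 0.194, -3.036]
contact_force: [-1.4, 0.5, -1.7]
opening: 0.682
```

```bash
python3 p.py 686 -33 60 -3.0386 -26; python3 -c "
from h import *
print(r.sense()['qpos'])"
```

```text
at [673.5 -34.4 107.2] [ 3.141  0.194 -3.036] open 0.682 F [-1.4  0.5 -1.7] T [ 0.01  0.2  -0.03] clk 26.2 q6 -1.78
rot 2 x [ 0.04 -7.43  0.08]  then shift total [0.94 0.01 4.8 ] 2 x [0.47  0.007 2.399] | shift in present frame [-0.32  0.01  4.88]
[-0.07288352  0.4208386   1.76489165  0.05027037  0.76512666 -1.78248977]
```

Emit:
move_arm(increments=[{"tx": 0,"ty": 0,"tz": 0,"rx": 0,"ry": -7.4,"rz": 0,"gripper": -0.2},{"tx": 0,"ty": 0,"tz": 0,"rx": 0,"ry": -7.4,"rz": 0,"gripper": -0.2},{"tx": 0.9,"ty": 0,"tz": 2.2,"rx": 0,"ry": 0,"rz": 0,"gripper": -0.2},{"tx": 0.5,"ty": 0,"tz": 2.2,"rx": 0,"ry": 0,"rz": 0,"gripper": -0.2},{"tx": 0,"ty": 0,"tz": 0,"rx": 0,"ry": 0,"rz": 0,"gripper": -0.2},{"tx": 0,"ty": 0,"tz": 0,"rx": 0,"ry": 0,"rz": 0,"gripper": -0.2}])

```text
clock: 26.85
eef_pos: [683.7, -34.1, 63.4]
tcp_rot: [3.141, 0.454, -3.036]
contact_force: [-0.0, -0.2, -1.9]
opening: 0.679
```

```bash
python3 p.py 680.7 -34 27 -3.0386 -26; python3 -c "
from h import *
print(r.sense()['qpos'])
im,d=r.grab_frame('scene');im2,d=r.grab_frame('wrist');save('s5',np.vstack([cv2.resize(im[170:350,150:420],(600,400),interpolation=cv2.INTER_CUBIC),cv2.resize(im2,(267,200),interpolation=cv2.INTER_AREA)[:, [0]*1+list(range(267))+[0]*332]]))"
```

```text
at [683.7 -34.1  63.4] [ 3.141  0.454 -3.036] open 0.679 F [-0.  -0.2 -1.9] T [-0.01  0.27  0.  ] clk 26.9 q6 -2.06
rot 1 x [0.1  0.03 0.13]  then shift total [1.87 0.04 3.14] 1 x [1.867 0.038 3.145] | shift in present frame [1.87 0.04 3.14]
[-0.10257819  0.42510374  1.98553675  0.31468468  0.29922379 -2.05993786]
```

View pics/s5.png

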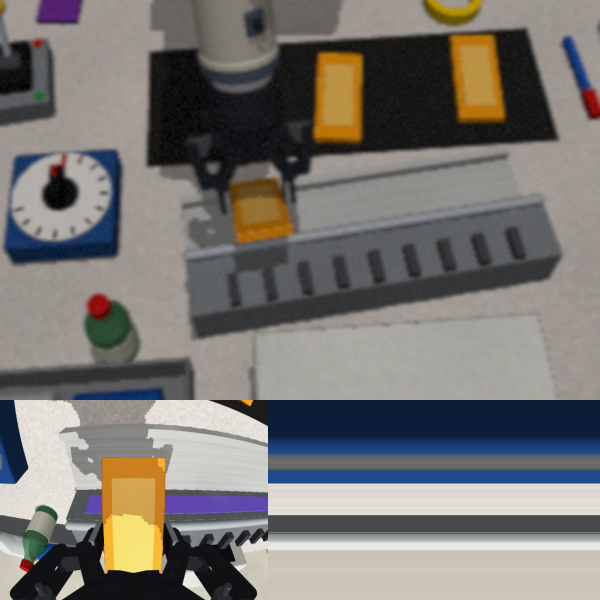

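The panel is held tilted above the trough's first slot, at (262,210) in the crop. Descend in steps, watching the force.

Emit:
move_arm(increments=[{"tx": 0.6,"ty": 0,"tz": 1,"rx": 0,"ry": 0,"rz": 0,"gripper": -0.2},{"tx": 0.6,"ty": 0,"tz": 1,"rx": 0,"ry": 0,"rz": 0,"gripper": -0.2},{"tx": 0.6,"ty": 0,"tz": 1,"rx": 0,"ry": 0,"rz": 0,"gripper": -0.2},{"tx": 0,"ty": 0,"tz": 0,"rx": 0,"ry": 0,"rz": 0,"gripper": -0.2},{"tx": 0,"ty": 0,"tz": 0,"rx": 0,"ry": 0,"rz": 0,"gripper": -0.2}])

```text
clock: 27.45
eef_pos: [681.3, -34.5, 29.5]
tcp_rot: [-3.141, 0.457, -3.036]
contact_force: [-0.7, -0.3, -1.1]
opening: 0.687
```

```bash
python3 p.py 680.7 -34 24 -3.0386 -26; python3 -c "
from h import *
print(r.sense()['qpos'])"
```

```text
at [681.3 -34.5  29.5] [-3.141  0.457 -3.036] open 0.687 F [-0.7 -0.3 -1.1] T [-0.01  0.27 -0.  ] clk 27.4 q6 -2.17
rot 1 x [0.05 0.18 0.14]  then shift total [0.3  0.05 0.47] 1 x [0.296 0.052 0.473] | shift in present frame [0.3  0.05 0.47]
[-0.10358141  0.48068026  2.00579652  0.42029424  0.22587878 -2.16998124]
```

Emit:
move_arm(increments=[{"tx": 0.15,"ty": 0,"tz": 0.25,"rx": 0,"ry": 0,"rz": 0,"gripper": -0.2},{"tx": 0.15,"ty": 0,"tz": 0.25,"rx": 0,"ry": 0,"rz": 0,"gripper": -0.2},{"tx": 0,"ty": 0,"tz": 0,"rx": 0,"ry": 0,"rz": 0,"gripper": -0.2},{"tx": 0.15,"ty": 0,"tz": 0.25,"rx": 0,"ry": 0,"rz": 0,"gripper": -0.2},{"tx": 0,"ty": 0,"tz": 0,"rx": 0,"ry": 0,"rz": 0,"gripper": -0.2}])

```text
clock: 27.95
eef_pos: [681.8, -34.8, 22.8]
tcp_rot: [-3.14, 0.461, -3.036]
contact_force: [-9.9, 0.2, 20.6]
opening: 0.686
```

```bash
python3 p.py 680.7 -34 24 -3.0386 -26
```

```text
at [681.8 -34.8  22.8] [-3.14   0.461 -3.036] open 0.686 F [-9.9  0.2 20.6] T [ 0.17 -0.25  0.21] clk 27.9 q6 -2.21
rot 1 x [-0.01  0.41  0.16]  then shift total [ 0.04  0.09 -0.16] 1 x [ 0.037  0.093 -0.156] | shift in present frame [ 0.04  0.09 -0.16]
```

On the bar. Ease off, release and back out.

Emit:
move_arm(increments=[{"tx": -0.1,"ty": 0,"tz": -0.2,"rx": 0,"ry": 0,"rz": 0,"gripper": -0.2},{"tx": 0,"ty": 0,"tz": 0,"rx": 0,"ry": 0,"rz": 0,"gripper": 0.8},{"tx": 0,"ty": 0,"tz": 0,"rx": 0,"ry": 0,"rz": 0,"gripper": 0.8},{"tx": 0,"ty": 0,"tz": 0,"rx": 0,"ry": 0,"rz": 0,"gripper": 0.8},{"tx": 0,"ty": 0,"tz": 0,"rx": 0,"ry": 0,"rz": 0,"gripper": 0.8},{"tx": 0,"ty": 0,"tz": -3,"rx": 0,"ry": 0,"rz": 0,"gripper": 0.8},{"tx": 0,"ty": 0,"tz": -4,"rx": 0,"ry": 0,"rz": 0,"gripper": 0.8},{"tx": 0,"ty": 0,"tz": -4,"rx": 0,"ry": 5,"rz": 0,"gripper": 1},{"tx": 0,"ty": 0,"tz": 0,"rx": 0,"ry": 7,"rz": 0,"gripper": 1},{"tx": 0,"ty": 0,"tz": 0,"rx": 0,"ry": 7,"rz": 0,"gripper": 1},{"tx": 0,"ty": 0,"tz": 0,"rx": 0,"ry": 7,"rz": 0,"gripper": 1}])

```text
clock: 29.05
eef_pos: [632.3, -40.0, 122.7]
tcp_rot: [-3.14, -0.0, -3.037]
contact_force: [0.7, 0.8, -0.0]
opening: 0.998
```

```bash
cat > rk.py <<'E'
from h import *
import sys
O=np.array([652.4,83.8,0]);Rr=Ro.from_euler('z',.103).as_matrix()
for c in sys.argv[1:]:
    s=r.sense(); im,d=r.grab_frame(c); P=wcloud(d,s) if c=='wrist' else cloud(c,d)
    Q=(P-O)@Rr; h=cv2.cvtColor(im,cv2.COLOR_RGB2HSV); save('rk_'+c,im)
    m=(h[...,0]>9)&(h[...,0]<32)&(h[...,1]>80)&(h[...,2]>100)&(Q[...,0]>-85)&(Q[...,0]<75)&(abs(Q[...,1])<215)&(Q[...,2]>5)
    n,l,st,_=cv2.connectedComponentsWithStats(m.astype(np.uint8))
    for k in range(1,n):
        if st[k,4]<120: continue
        q=Q[l==k]; e=q.mean(0); U,S,V=np.linalg.svd(q-e,full_matrices=False); nn=V[2]*np.sign(V[2,2])
        lo,hi=np.percentile(q,[1,99],axis=0); ctr=(lo+hi)/2-6*nn
        print(c,st[k,4],'ctr',np.round(ctr,1),'tilt',round(np.arccos(nn[2]),3),'n',np.round(nn,2),'yext',np.round([lo[1],hi[1]]),'yaw',np.round(V[1]*np.sign(V[1,1]),2))
E
python3 rk.py top scene wrist; python3 p.py 456 78 60 3.021 0;python3 look.py scene top
```

```text
scene 227 ctr [  21.4 -119.4   78.4] tilt 0.807 n [-0.72 -0.08  0.69] yext [-150.  -90.] yaw [0.45 0.71 0.55]
wrist 12514 ctr [  -3.7 -121.1   59.9] tilt 0.728 n [-0.67  0.    0.75] yext [-150.  -92.] yaw [-0.  1. -0.]
at [633.4 -39.3 120.2] [-3.141e+00  3.000e-03 -3.035e+00] open 0.999 F [-0.1 -0.6 -0.6] T [ 0.02  0.04 -0.01] clk 29.2 q6 -1.74
rot 2 x [0.  0.1 6.5]  then shift total [19.02  9.51  6.02] 5 x [3.804 1.902 1.203] | shift in present frame [16.41 13.55  5.96]
[633.4 -39.3 120.2] 0.9986812803734757
scene (array([285.1, 262.8]), array([109.2,  83.4]), np.float64(-0.0657)) 24.5 265
scene (array([436.4, 269.9]), array([141.3,  60.2]), np.float64(-0.0981)) 15.1 765
scene (array([452.5,  78.5]), array([145.4,  60.9]), np.float64(-0.1191)) 15.0 749
scene (array([683.4, -34.3]), array([62.8, 60.7]), np.float64(0.1211)) 105.9 201
scene knob (array([ 600.9, -273.1]), array([43.6, 14.8]), np.float64(-0.0105)) 88
top (array([457.5,  87.9]), array([143.2,  48.4]), np.float64(-0.1846)) 14.0 693
top (array([438.2, 269.6]), array([143.2,  61.2]), np.float64(-0.0986)) 14.3 1026
top knob (array([ 599.3, -272.8]), array([42.6, 15.3]), np.float64(-0.0248)) 82
```

Panel 1 is seated: centre (-4, -121, 60), tilt 0.73. Next the middle panel.

```bash
python3 p.py 445.4 79.6 20 3.021 12
```

```text
at [631.  -39.5 119.7] [ 3.141e+00  3.000e-03 -3.036e+00] open 1.001 F [-0.4 -0.3  0.1] T [-0.   -0.02  0.04] clk 29.3 q6 -1.74
rot 2 x [-0.67  6.05  6.46]  then shift total [17.35  9.59 13.89] 4 x [4.338 2.398 3.471] | shift in present frame [17.23 13.8   9.93]
```

Emit:
move_arm(increments=[{"tx": 0,"ty": 0,"tz": 0,"rx": -0.7,"ry": 6,"rz": 6.5,"gripper": 1},{"tx": 0,"ty": 0,"tz": 0,"rx": -0.7,"ry": 6,"rz": 6.5,"gripper": 1},{"tx": 4.3,"ty": 2.4,"tz": 3.5,"rx": 0,"ry": 0,"rz": 0,"gripper": 1},{"tx": 4.3,"ty": 2.4,"tz": 3.5,"rx": 0,"ry": 0,"rz": 0,"gripper": 1},{"tx": 4.3,"ty": 2.4,"tz": 3.5,"rx": 0,"ry": 0,"rz": 0,"gripper": 1},{"tx": 4.3,"ty": 2.4,"tz": 3.5,"rx": 0,"ry": 0,"rz": 0,"gripper": 1},{"tx": 0,"ty": 0,"tz": 0,"rx": 0,"ry": 0,"rz": 0,"gripper": 1},{"tx": 0,"ty": 0,"tz": 0,"rx": 0,"ry": 0,"rz": 0,"gripper": 1}])

```text
clock: 30.1
eef_pos: [477.4, 58.2, 35.7]
tcp_rot: [3.14, -0.202, 3.028]
contact_force: [1.1, -1.0, 0.4]
opening: 0.999
```

```bash
python3 look.py wrist; python3 p.py 445.4 79.6 -35 3.021 12
```

```text
[477.4  58.2  35.7] 0.9989972759513404
wrist (array([318.1, 273. ]), array([94. , 35.9]), np.float64(-1.295)) 24.5 1082
wrist (array([436.3, 275.1]), array([147.7,  75.7]), np.float64(-0.0827)) 14.6 8882
wrist (array([455.2,  79.5]), array([147.7,  62.8]), np.float64(-0.1128)) 14.8 18032
at [479.3  57.9  36.2] [ 3.14  -0.2    3.027] open 1.0 F [0.4 0.1 0.3] T [ 0.07 -0.08  0.  ] clk 30.1 q6 -1.4
rot 1 x [0.03 0.56 0.34]  then shift total [2.07 1.74 7.72] 2 x [1.034 0.872 3.862] | shift in present frame [2.13 1.75 7.7 ]
```

Emit:
move_arm(increments=[{"tx": 2.1,"ty": 1.8,"tz": 0,"rx": 0,"ry": 0.5,"rz": 0.3,"gripper": 1},{"tx": 0,"ty": 0,"tz": 0,"rx": 0,"ry": 0,"rz": 0,"gripper": 1},{"tx": 0,"ty": 0,"tz": 2,"rx": 0,"ry": 0,"rz": 0,"gripper": 1},{"tx": 0,"ty": 0,"tz": 2,"rx": 0,"ry": 0,"rz": 0,"gripper": 1},{"tx": 0,"ty": 0,"tz": 1.5,"rx": 0,"ry": 0,"rz": 0,"gripper": 1},{"tx": 0,"ty": 0,"tz": 0,"rx": 0,"ry": 0,"rz": 0,"gripper": 1}])

```text
clock: 30.75
eef_pos: [449.4, 78.9, -14.6]
tcp_rot: [3.142, -0.211, 3.021]
contact_force: [-0.5, -0.4, 0.3]
opening: 1.003
```

```bash
python3 look.py wrist; python3 p.py 445.8 80.5 -35 3.021 12
```

```text
[449.4  78.9 -14.6] 1.0028866119213606
wrist (array([319.4, 280.3]), array([110.1,  31.6]), np.float64(-1.3788)) 24.5 1546
wrist (array([437.1, 265.9]), array([150.3,  58.3]), np.float64(-0.0761)) 14.5 9147
wrist (array([449.2,  79.2]), array([133.2,  64.3]), np.float64(-0.1225)) 14.9 26717
at [450.2  79.1 -13.8] [ 3.141 -0.21   3.021] open 0.995 F [-0.5  1.  -0.6] T [-0.01 -0.11  0.04] clk 30.8 q6 -1.37
rot 1 x [ 0.02 -0.03 -0.01]  then shift total [0.   0.09 2.17] 1 x [0.003 0.087 2.169] | shift in present frame [0.   0.09 2.17]
```

Emit:
move_arm(increments=[{"tx": 0,"ty": 0,"tz": 1.2,"rx": 0,"ry": 0,"rz": 0,"gripper": 1},{"tx": 0,"ty": 0,"tz": 1,"rx": 0,"ry": 0,"rz": 0,"gripper": 1},{"tx": 0,"ty": 0,"tz": 0,"rx": 0,"ry": 0,"rz": 0,"gripper": 0},{"tx": 0,"ty": 0,"tz": 0,"rx": 0,"ry": 0,"rz": 0,"gripper": -0.2},{"tx": 0,"ty": 0,"tz": 0,"rx": 0,"ry": 0,"rz": 0,"gripper": -0.2},{"tx": 0,"ty": 0,"tz": 0,"rx": 0,"ry": 0,"rz": 0,"gripper": -0.2},{"tx": 0,"ty": 0,"tz": 0,"rx": 0,"ry": 0,"rz": 0,"gripper": -0.2}])

```text
clock: 31.5
eef_pos: [445.5, 80.3, -34.9]
tcp_rot: [3.141, -0.209, 3.021]
contact_force: [-0.1, -0.2, 2.6]
opening: 0.682
```

Emit:
move_arm(increments=[{"tx": 0,"ty": 0,"tz": -2,"rx": 0,"ry": 0,"rz": 0,"gripper": -0.2},{"tx": 0,"ty": 0,"tz": -4.5,"rx": 0,"ry": 0,"rz": 0,"gripper": -0.2},{"tx": 0,"ty": 0,"tz": -4.5,"rx": 0,"ry": 0,"rz": 0,"gripper": -0.2},{"tx": 0,"ty": 0,"tz": -4,"rx": 0,"ry": 0,"rz": 0,"gripper": -0.2},{"tx": 0,"ty": 0,"tz": 0,"rx": 0,"ry": -6,"rz": 0,"gripper": -0.2},{"tx": 0,"ty": 0,"tz": 0,"rx": 0,"ry": -6,"rz": 0,"gripper": -0.2},{"tx": 0,"ty": 0,"tz": 0,"rx": 0,"ry": 0,"rz": 0,"gripper": -0.2}])

```text
clock: 32.2
eef_pos: [473.3, 76.4, 111.7]
tcp_rot: [-3.142, -0.0, 3.022]
contact_force: [-1.6, 0.2, -0.5]
opening: 0.683
```

```bash
python3 p.py 672 85 110 -3.0386 -11
```

```text
at [473.3  76.4 111.7] [-3.142 -0.     3.022] open 0.683 F [-1.6  0.2 -0.5] T [0.02 0.1  0.02] clk 32.2 q6 -1.29
rot 2 x [-0.61 -5.48 -6.35]  then shift total [-19.46  -1.19   3.96] 5 x [-3.892 -0.237  0.791] | shift in present frame [-19.63   3.22   0.17]
```

Emit:
move_arm(increments=[{"tx": 0,"ty": 0,"tz": 0,"rx": -0.6,"ry": -5.5,"rz": -6.3,"gripper": -0.2},{"tx": 0,"ty": 0,"tz": 0,"rx": -0.6,"ry": -5.5,"rz": -6.3,"gripper": -0.2},{"tx": -3.9,"ty": -0.2,"tz": 0.8,"rx": 0,"ry": 0,"rz": 0,"gripper": -0.2},{"tx": -3.9,"ty": -0.2,"tz": 0.8,"rx": 0,"ry": 0,"rz": 0,"gripper": -0.2},{"tx": -3.9,"ty": -0.2,"tz": 0.8,"rx": 0,"ry": 0,"rz": 0,"gripper": -0.2},{"tx": -3.9,"ty": -0.2,"tz": 0.8,"rx": 0,"ry": 0,"rz": 0,"gripper": -0.2},{"tx": -3.9,"ty": -0.2,"tz": 0.8,"rx": 0,"ry": 0,"rz": 0,"gripper": -0.2},{"tx": 0,"ty": 0,"tz": 0,"rx": 0,"ry": -7.5,"rz": 0,"gripper": -0.2},{"tx": 0,"ty": 0,"tz": 0,"rx": 0,"ry": -7.5,"rz": 0,"gripper": -0.2},{"tx": 0,"ty": 0,"tz": 0,"rx": 0,"ry": 0,"rz": 0,"gripper": -0.2},{"tx": 0,"ty": 0,"tz": 0,"rx": 0,"ry": 0,"rz": 0,"gripper": -0.2}])

```text
clock: 33.3
eef_pos: [674.0, 86.1, 108.1]
tcp_rot: [-3.142, 0.449, -3.041]
contact_force: [1.5, -0.4, -0.5]
opening: 0.685
```

```bash
python3 p.py 668.6 85.5 50 -3.0386 -26; python3 rk.py scene; python3 -c "
from h import *
print(r.sense()['qpos'])"
```

```text
at [674.   86.1 108.1] [-3.142  0.449 -3.041] open 0.685 F [ 1.5 -0.4 -0.5] T [-0.    0.27  0.01] clk 33.3 q6 -1.51
rot 1 x [-0.07 -0.28 -0.14]  then shift total [ 3.03 -0.    4.98] 2 x [ 1.517e+00 -1.000e-03  2.490e+00] | shift in present frame [ 3.01 -0.    4.99]
scene 518 ctr [20.1 -0.5 99.1] tilt 0.815 n [-0.72  0.09  0.69] yext [-29.  29.] yaw [ 0.1   0.99 -0.03]
scene 583 ctr [  -4.1 -120.1   55.4] tilt 0.715 n [-0.65 -0.05  0.76] yext [-150.  -91.] yaw [-0.05  1.    0.02]
[ 0.13274383  0.34431362  1.97084349 -0.03865918  0.3751168  -1.50548773]
```

Both panels look right. Descend to the bar.

Emit:
move_arm(increments=[{"tx": 1.5,"ty": 0,"tz": 2.5,"rx": 0,"ry": 0,"rz": 0,"gripper": -0.2},{"tx": 1.5,"ty": 0,"tz": 2.5,"rx": 0,"ry": 0,"rz": 0,"gripper": -0.2},{"tx": 0,"ty": 0,"tz": 0,"rx": 0,"ry": 0,"rz": 0,"gripper": -0.2},{"tx": 0.4,"ty": 0,"tz": 0.9,"rx": 0,"ry": 0,"rz": 0,"gripper": -0.2},{"tx": 0.5,"ty": 0,"tz": 0.9,"rx": 0,"ry": 0,"rz": 0,"gripper": -0.2},{"tx": 0,"ty": 0,"tz": 0,"rx": 0,"ry": 0,"rz": 0,"gripper": -0.2},{"tx": 0,"ty": 0,"tz": 0,"rx": 0,"ry": 0,"rz": 0,"gripper": -0.2}])

```text
clock: 34.05
eef_pos: [670.4, 86.0, 31.7]
tcp_rot: [3.141, 0.454, -3.041]
contact_force: [-0.1, 0.2, -1.7]
opening: 0.68
```

Emit:
move_arm(increments=[{"tx": 0.15,"ty": 0,"tz": 0.25,"rx": 0,"ry": 0,"rz": 0,"gripper": -0.2},{"tx": 0.15,"ty": 0,"tz": 0.25,"rx": 0,"ry": 0,"rz": 0,"gripper": -0.2},{"tx": 0,"ty": 0,"tz": 0,"rx": 0,"ry": 0,"rz": 0,"gripper": -0.2}])

```text
clock: 34.35
eef_pos: [669.5, 85.9, 25.5]
tcp_rot: [3.141, 0.454, -3.041]
contact_force: [-0.7, -0.5, 0.4]
opening: 0.688
```

Emit:
move_arm(increments=[{"tx": 0.1,"ty": 0,"tz": 0.25,"rx": 0,"ry": 0,"rz": 0,"gripper": -0.2},{"tx": 0,"ty": 0,"tz": 0,"rx": 0,"ry": 0,"rz": 0,"gripper": -0.2}])

```text
clock: 34.55
eef_pos: [670.1, 85.9, 23.5]
tcp_rot: [3.141, 0.455, -3.041]
contact_force: [-5.3, -1.1, 8.3]
opening: 0.684
```

Emit:
move_arm(increments=[{"tx": 0,"ty": 0,"tz": 0,"rx": 0,"ry": 0,"rz": 0,"gripper": 0.8},{"tx": 0,"ty": 0,"tz": 0,"rx": 0,"ry": 0,"rz": 0,"gripper": 0.8},{"tx": 0,"ty": 0,"tz": 0,"rx": 0,"ry": 0,"rz": 0,"gripper": 0.8},{"tx": 0,"ty": 0,"tz": 0,"rx": 0,"ry": 0,"rz": 0,"gripper": 0.8},{"tx": 0,"ty": 0,"tz": -3,"rx": 0,"ry": 0,"rz": 0,"gripper": 0.8},{"tx": 0,"ty": 0,"tz": -4,"rx": 0,"ry": 0,"rz": 0,"gripper": 0.8},{"tx": 0,"ty": 0,"tz": -4,"rx": 0,"ry": 5,"rz": 0,"gripper": 1},{"tx": 0,"ty": 0,"tz": 0,"rx": 0,"ry": 7,"rz": 0,"gripper": 1},{"tx": 0,"ty": 0,"tz": 0,"rx": 0,"ry": 7,"rz": 0,"gripper": 1},{"tx": 0,"ty": 0,"tz": 0,"rx": 0,"ry": 7,"rz": 0,"gripper": 1},{"tx": 0,"ty": 0,"tz": 0,"rx": 0,"ry": 0,"rz": 0,"gripper": 1}])

```text
clock: 35.65
eef_pos: [624.7, 81.3, 122.0]
tcp_rot: [3.141, -0.0, -3.041]
contact_force: [0.4, 0.2, -0.2]
opening: 0.999
```

```bash
python3 rk.py scene wrist;python3 look.py scene top;python3 p.py 428 270.6 20 3.0466 12
```

```text
scene 266 ctr [ 1.7  2.2 60.7] tilt 0.735 n [-0.67  0.03  0.74] yext [-29.  33.] yaw [0.24 0.95 0.18]
scene 487 ctr [  -2.  -120.2   56.3] tilt 0.712 n [-0.65 -0.04  0.76] yext [-150.  -91.] yaw [-0.11  0.99 -0.05]
wrist 8926 ctr [  -4.4 -119.8   59.6] tilt 0.765 n [-0.69 -0.09  0.72] yext [-150.  -91.] yaw [0.01 0.99 0.13]
wrist 12531 ctr [-1.3  0.2 60.9] tilt 0.749 n [-0.68  0.    0.73] yext [-29.  30.] yaw [ 0.  1. -0.]
[621.8  81.  120.6] 0.998278663880347
scene (array([283.6, 265. ]), array([108.1,  80.4]), np.float64(-0.1475)) 24.1 273
scene (array([437.2, 269.6]), array([142.6,  60.1]), np.float64(-0.0982)) 15.0 767
scene (array([659.3, -37.3]), array([110.2,  60.2]), np.float64(0.116)) 88.6 445
scene (array([688. ,  87.8]), array([59.3, 33.2]), np.float64(-1.39)) 107.7 204
scene knob (array([ 600.6, -273.3]), array([42.6, 14.4]), np.float64(0.0202)) 87
top (array([665.6, -38.3]), array([122.1,  65.7]), np.float64(0.1098)) 68.2 929
top (array([438. , 269.6]), array([142.7,  60.8]), np.float64(-0.0878)) 14.2 1022
top (array([299.7, 261.2]), array([82.9, 74.2]), np.float64(-1.5624)) 23.4 383
top knob (array([ 599.6, -272.6]), array([42.3, 15.2]), np.float64(-0.0344)) 81
at [620.4  80.9 120.8] [ 3.142  0.    -3.041] open 0.997 F [0.3 0.7 0.6] T [ 0.01 -0.    0.03] clk 35.9 q6 -1.54
rot 2 x [-0.58  5.99  5.58]  then shift total [18.4  17.06 14.22] 5 x [3.68  3.412 2.844] | shift in present frame [17.25 20.8  10.08]
```

Two are seated. Now the third panel, (438, 270).

Emit:
move_arm(increments=[{"tx": 0,"ty": 0,"tz": 0,"rx": -0.6,"ry": 6,"rz": 5.6,"gripper": 1},{"tx": 0,"ty": 0,"tz": 0,"rx": -0.6,"ry": 6,"rz": 5.6,"gripper": 1},{"tx": 3.7,"ty": 3.4,"tz": 2.8,"rx": 0,"ry": 0,"rz": 0,"gripper": 1},{"tx": 3.7,"ty": 3.4,"tz": 2.8,"rx": 0,"ry": 0,"rz": 0,"gripper": 1},{"tx": 3.7,"ty": 3.4,"tz": 2.8,"rx": 0,"ry": 0,"rz": 0,"gripper": 1},{"tx": 3.7,"ty": 3.4,"tz": 2.8,"rx": 0,"ry": 0,"rz": 0,"gripper": 1},{"tx": 3.6,"ty": 3.4,"tz": 2.8,"rx": 0,"ry": 0,"rz": 0,"gripper": 1},{"tx": 0,"ty": 0,"tz": 0,"rx": 0,"ry": 0,"rz": 0,"gripper": 1},{"tx": 0,"ty": 0,"tz": 0,"rx": 0,"ry": 0,"rz": 0,"gripper": 1}])

```text
clock: 36.75
eef_pos: [452.8, 246.1, 35.7]
tcp_rot: [3.141, -0.21, 3.048]
contact_force: [-0.1, 0.1, 1.2]
opening: 1.002
```

```bash
python3 look.py wrist; python3 p.py 428.9 270.5 -35 3.0476 12
```

```text
[452.8 246.1  35.7] 1.0015126527545688
wrist (array([310.8, 263.8]), array([92.3, 54.8]), np.float64(-1.5215)) 24.6 3498
wrist (array([437.9, 270.8]), array([147. ,  62.8]), np.float64(-0.0951)) 14.9 17831
wrist (array([617.1, -58. ]), array([38.1, 27.7]), np.float64(-1.3874)) 27.9 387
wrist (array([599.8,  88.7]), array([44.2, 12.4]), np.float64(-1.4167)) 22.7 624
at [454.2 245.8  36.2] [ 3.141 -0.209  3.047] open 0.998 F [ 0.1  0.8 -0.6] T [-0.04 -0.1  -0.03] clk 36.8 q6 -1.14
rot 1 x [ 0.05  0.04 -0.05]  then shift total [1.21 2.22 7.53] 2 x [0.605 1.11  3.766] | shift in present frame [1.22 2.21 7.53]
```

Emit:
move_arm(increments=[{"tx": 1.2,"ty": 2.3,"tz": 0,"rx": 0,"ry": 0,"rz": 0,"gripper": 1},{"tx": 0,"ty": 0,"tz": 0,"rx": 0,"ry": 0,"rz": 0,"gripper": 1},{"tx": 0,"ty": 0,"tz": 2,"rx": 0,"ry": 0,"rz": 0,"gripper": 1},{"tx": 0,"ty": 0,"tz": 2,"rx": 0,"ry": 0,"rz": 0,"gripper": 1},{"tx": 0,"ty": 0,"tz": 1,"rx": 0,"ry": 0,"rz": 0,"gripper": 1},{"tx": 0,"ty": 0,"tz": 0,"rx": 0,"ry": 0,"rz": 0,"gripper": 1}])

```text
clock: 37.4
eef_pos: [434.3, 269.8, -11.3]
tcp_rot: [-3.141, -0.211, 3.045]
contact_force: [-0.4, -0.7, -0.5]
opening: 0.997
```

```bash
python3 look.py wrist; python3 p.py 428.9 271 -35 3.0476 12
```

```text
[434.3 269.8 -11.3] 0.9974245527664866
wrist (array([310.4, 253.7]), array([93., 54.]), np.float64(1.4125)) 24.6 4963
wrist (array([433.8, 269.5]), array([138.1,  64.1]), np.float64(-0.093)) 14.9 26574
at [435.  270.3 -10.5] [ 3.141 -0.21   3.045] open 1.0 F [ 0.1 -0.5 -0.4] T [-0.06 -0.13 -0.02] clk 37.5 q6 -1.11
rot 1 x [ 0.04 -0.05 -0.15]  then shift total [0.09 0.01 2.52] 1 x [0.091 0.013 2.519] | shift in present frame [0.09 0.01 2.52]
```

Emit:
move_arm(increments=[{"tx": 0,"ty": 0,"tz": 1.5,"rx": 0,"ry": 0,"rz": 0,"gripper": 1},{"tx": 0,"ty": 0,"tz": 1,"rx": 0,"ry": 0,"rz": 0,"gripper": 1},{"tx": 0,"ty": 0,"tz": 0,"rx": 0,"ry": 0,"rz": 0,"gripper": 0},{"tx": 0,"ty": 0,"tz": 0,"rx": 0,"ry": 0,"rz": 0,"gripper": -0.2},{"tx": 0,"ty": 0,"tz": 0,"rx": 0,"ry": 0,"rz": 0,"gripper": -0.2},{"tx": 0,"ty": 0,"tz": 0,"rx": 0,"ry": 0,"rz": 0,"gripper": -0.2},{"tx": 0,"ty": 0,"tz": 0,"rx": 0,"ry": 0,"rz": 0,"gripper": -0.2}])

```text
clock: 38.15
eef_pos: [430.1, 271.7, -34.3]
tcp_rot: [3.141, -0.209, 3.046]
contact_force: [0.2, -1.4, 6.2]
opening: 0.687
```

Emit:
move_arm(increments=[{"tx": 0,"ty": 0,"tz": -2,"rx": 0,"ry": 0,"rz": 0,"gripper": -0.2},{"tx": 0,"ty": 0,"tz": -4.5,"rx": 0,"ry": 0,"rz": 0,"gripper": -0.2},{"tx": 0,"ty": 0,"tz": -4.5,"rx": 0,"ry": 0,"rz": 0,"gripper": -0.2},{"tx": 0,"ty": 0,"tz": -4,"rx": 0,"ry": 0,"rz": 0,"gripper": -0.2},{"tx": 0,"ty": 0,"tz": 0,"rx": 0,"ry": -6,"rz": 0,"gripper": -0.2},{"tx": 0,"ty": 0,"tz": 0,"rx": 0,"ry": -6,"rz": 0,"gripper": -0.2},{"tx": 0,"ty": 0,"tz": 0,"rx": 0,"ry": 0,"rz": 0,"gripper": -0.2}])

```text
clock: 38.85
eef_pos: [458.3, 268.2, 112.2]
tcp_rot: [3.141, 0.001, 3.047]
contact_force: [-0.6, 0.4, -1.0]
opening: 0.684
```

```bash
python3 p.py 658 204.6 110 -3.0386 -11
```

```text
at [458.3 268.2 112.2] [3.141e+00 1.000e-03 3.047e+00] open 0.684 F [-0.6  0.4 -1. ] T [-0.03  0.06 -0.01] clk 38.9 q6 -0.95
rot 2 x [-0.54 -5.46 -5.64]  then shift total [-18.81  -8.38   3.88] 5 x [-3.762 -1.675  0.777] | shift in present frame [-20.48  -4.45   0.24]
```

Emit:
move_arm(increments=[{"tx": 0,"ty": 0,"tz": 0,"rx": -0.5,"ry": -5.5,"rz": -5.6,"gripper": -0.2},{"tx": 0,"ty": 0,"tz": 0,"rx": -0.5,"ry": -5.5,"rz": -5.6,"gripper": -0.2},{"tx": -3.8,"ty": -1.7,"tz": 0.8,"rx": 0,"ry": 0,"rz": 0,"gripper": -0.2},{"tx": -3.8,"ty": -1.7,"tz": 0.8,"rx": 0,"ry": 0,"rz": 0,"gripper": -0.2},{"tx": -3.8,"ty": -1.7,"tz": 0.8,"rx": 0,"ry": 0,"rz": 0,"gripper": -0.2},{"tx": -3.8,"ty": -1.7,"tz": 0.8,"rx": 0,"ry": 0,"rz": 0,"gripper": -0.2},{"tx": -3.7,"ty": -1.6,"tz": 0.8,"rx": 0,"ry": 0,"rz": 0,"gripper": -0.2},{"tx": 0,"ty": 0,"tz": 0,"rx": 0,"ry": -7.5,"rz": 0,"gripper": -0.2},{"tx": 0,"ty": 0,"tz": 0,"rx": 0,"ry": -7.5,"rz": 0,"gripper": -0.2},{"tx": 0,"ty": 0,"tz": 0,"rx": 0,"ry": 0,"rz": 0,"gripper": -0.2},{"tx": 0,"ty": 0,"tz": 0,"rx": 0,"ry": 0,"rz": 0,"gripper": -0.2}])

```text
clock: 39.95
eef_pos: [660.4, 203.4, 107.4]
tcp_rot: [-3.139, 0.45, -3.041]
contact_force: [1.1, 1.2, -0.9]
opening: 0.678
```

```bash
python3 p.py 656.2 204.9 33 -3.0386 -26; python3 rk.py scene; python3 -c "
from h import *
print(r.sense()['qpos'])"
```

```text
at [660.4 203.4 107.4] [-3.139  0.45  -3.041] open 0.678 F [ 1.1  1.2 -0.9] T [0.02 0.26 0.01] clk 40.0 q6 -1.07
rot 1 x [-0.19 -0.23 -0.11]  then shift total [3.62 0.19 6.52] 2 x [1.81  0.096 3.258] | shift in present frame [3.59 0.21 6.53]
scene 536 ctr [  7.7 118.6 149.4] tilt 0.673 n [-0.62  0.06  0.78] yext [ 89. 149.] yaw [0.12 0.99 0.02]
scene 561 ctr [-2.2  0.9 57. ] tilt 0.722 n [-0.66  0.02  0.75] yext [-29.  31.] yaw [ 0.01  1.   -0.01]
scene 599 ctr [  -5.4 -136.6   56. ] tilt 0.684 n [-0.63 -0.04  0.78] yext [-166. -107.] yaw [-0.01  1.    0.03]
[ 0.3588065   0.36602751  1.93853906 -0.28537605  0.41329189 -1.07476165]
```

The first panel was nudged to y = -137 (the knock), but it's still seated and in range. Descend with the third.

Emit:
move_arm(increments=[{"tx": 1.2,"ty": 0,"tz": 2.2,"rx": 0,"ry": 0,"rz": 0,"gripper": -0.2},{"tx": 1.2,"ty": 0.2,"tz": 2.2,"rx": 0,"ry": 0,"rz": 0,"gripper": -0.2},{"tx": 1.2,"ty": 0,"tz": 2.1,"rx": 0,"ry": 0,"rz": 0,"gripper": -0.2},{"tx": 0,"ty": 0,"tz": 0,"rx": 0,"ry": 0,"rz": 0,"gripper": -0.2},{"tx": 0,"ty": 0,"tz": 0,"rx": 0,"ry": 0,"rz": 0,"gripper": -0.2},{"tx": 0.15,"ty": 0,"tz": 0.25,"rx": 0,"ry": 0,"rz": 0,"gripper": -0.2},{"tx": 0.15,"ty": 0,"tz": 0.25,"rx": 0,"ry": 0,"rz": 0,"gripper": -0.2},{"tx": 0,"ty": 0,"tz": 0,"rx": 0,"ry": 0,"rz": 0,"gripper": -0.2}])

```text
clock: 40.8
eef_pos: [657.1, 205.7, 29.2]
tcp_rot: [-3.141, 0.455, -3.041]
contact_force: [0.7, 0.2, -1.1]
opening: 0.684
```

Emit:
move_arm(increments=[{"tx": 0.1,"ty": 0,"tz": 0.25,"rx": 0,"ry": 0,"rz": 0,"gripper": -0.2},{"tx": 0,"ty": 0,"tz": 0,"rx": 0,"ry": 0,"rz": 0,"gripper": -0.2}])

```text
clock: 41.0
eef_pos: [657.0, 205.7, 26.0]
tcp_rot: [-3.141, 0.454, -3.041]
contact_force: [0.3, 0.7, 0.0]
opening: 0.685
```

Emit:
move_arm(increments=[{"tx": 0.1,"ty": 0,"tz": 0.3,"rx": 0,"ry": 0,"rz": 0,"gripper": -0.2},{"tx": 0,"ty": 0,"tz": 0,"rx": 0,"ry": 0,"rz": 0,"gripper": -0.2}])

```text
clock: 41.2
eef_pos: [657.6, 205.9, 23.4]
tcp_rot: [-3.141, 0.455, -3.041]
contact_force: [-4.3, -0.9, 6.6]
opening: 0.684
```

Emit:
move_arm(increments=[{"tx": 0,"ty": 0,"tz": 0,"rx": 0,"ry": 0,"rz": 0,"gripper": 0.8},{"tx": 0,"ty": 0,"tz": 0,"rx": 0,"ry": 0,"rz": 0,"gripper": 0.8},{"tx": 0,"ty": 0,"tz": 0,"rx": 0,"ry": 0,"rz": 0,"gripper": 0.8},{"tx": 0,"ty": 0,"tz": 0,"rx": 0,"ry": 0,"rz": 0,"gripper": 0.8},{"tx": 0,"ty": 0,"tz": -3,"rx": 0,"ry": 0,"rz": 0,"gripper": 0.8},{"tx": 0,"ty": 0,"tz": -4,"rx": 0,"ry": 0,"rz": 0,"gripper": 0.8},{"tx": 0,"ty": 0,"tz": -4,"rx": 0,"ry": 5,"rz": 0,"gripper": 0.4},{"tx": 0,"ty": 0,"tz": 0,"rx": 0,"ry": 7,"rz": 0,"gripper": 0.4},{"tx": 0,"ty": 0,"tz": 0,"rx": 0,"ry": 7,"rz": 0,"gripper": 0.4},{"tx": 0,"ty": 0,"tz": 0,"rx": 0,"ry": 7,"rz": 0,"gripper": 0.4},{"tx": 0,"ty": 0,"tz": 0,"rx": 0,"ry": 0,"rz": 0,"gripper": 0.4}])

```text
clock: 42.3
eef_pos: [612.3, 201.2, 122.0]
tcp_rot: [-3.141, -0.0, -3.042]
contact_force: [0.9, -0.3, 0.1]
opening: 0.701
```

```bash
python3 rk.py scene wrist;python3 look.py scene top;python3 p.py 367 -355 150 -3.0386; python3 p.py 367 -355 150 1.686;python3 p.py 367 -355 150 -1.456
python3 -c "
import cv2;a=cv2.imread('pics/rk_scene.png')[150:350,130:450];cv2.imwrite('pics/f1.png',cv2.resize(a,(800,500),interpolation=2))"
```

```text
scene 298 ctr [  0.8 121.5  63.1] tilt 0.708 n [-0.65  0.01  0.76] yext [ 92. 151.] yaw [0.19 0.97 0.15]
scene 466 ctr [-0.2  0.6 60. ] tilt 0.72 n [-0.66  0.    0.75] yext [-28.  30.] yaw [-0.1   0.99 -0.1 ]
scene 599 ctr [  -5.2 -136.6   55.6] tilt 0.684 n [-0.63 -0.04  0.77] yext [-166. -107.] yaw [-0.02  1.    0.04]
wrist 12523 ctr [ -2.1 120.8  60.5] tilt 0.736 n [-0.67 -0.    0.74] yext [ 92. 150.] yaw [-0.  1.  0.]
wrist 5584 ctr [  -5.8 -135.2   58.6] tilt 0.706 n [-0.65  0.06  0.76] yext [-164. -105.] yaw [ 0.01  1.   -0.07]
wrist 9187 ctr [-4.5  1.3 58.7] tilt 0.772 n [-0.7  -0.06  0.72] yext [-29.  31.] yaw [-0.03  1.    0.06]
[609.5 200.7 120.7] 0.7023509503045371
scene (array([277.9, 248.4]), array([110.8,  50.6]), np.float64(-0.3832)) 24.5 160
scene (array([645.4,  81.1]), array([117.9,  59.3]), np.float64(0.1547)) 92.8 417
scene (array([671. , 207.7]), array([59. , 38.7]), np.float64(-1.4539)) 105.7 230
scene (array([656.8, -54.1]), array([116.6,  62.2]), np.float64(0.0813)) 77.1 580
scene knob (array([ 600.6, -273.3]), array([44.6, 14. ]), np.float64(0.004)) 87
top (a
[... 306 characters left out ...]
.3] T [0.01 0.04 0.05] clk 42.5 q6 -1.35
rot 1 x [-0.08  0.01 -0.17]  then shift total [ 29.7  -52.79  -2.91] 12 x [ 2.475 -4.399 -0.243] | shift in present frame [ 29.54 -52.88  -2.85]
at [608.1 200.6 120.9] [-3.14   0.    -3.042] open 0.698 F [ 0.2 -1.4 -0.3] T [0.01 0.04 0.05] clk 42.5 q6 -1.35
rot 11 x [-0.    0.01  8.1 ]  then shift total [-52.42 -30.34  -2.91] 12 x [-4.369 -2.528 -0.243] | shift in present frame [ 29.54 -52.88  -2.85]
at [608.1 200.6 120.9] [-3.14   0.    -3.042] open 0.698 F [ 0.2 -1.4 -0.3] T [0.01 0.04 0.05] clk 42.5 q6 -1.35
rot 11 x [-0.01 -0.   -8.26]  then shift total [52.44 30.32 -2.91] 12 x [ 4.37   2.527 -0.243] | shift in present frame [ 29.54 -52.88  -2.85]
```

View pics/f1.png

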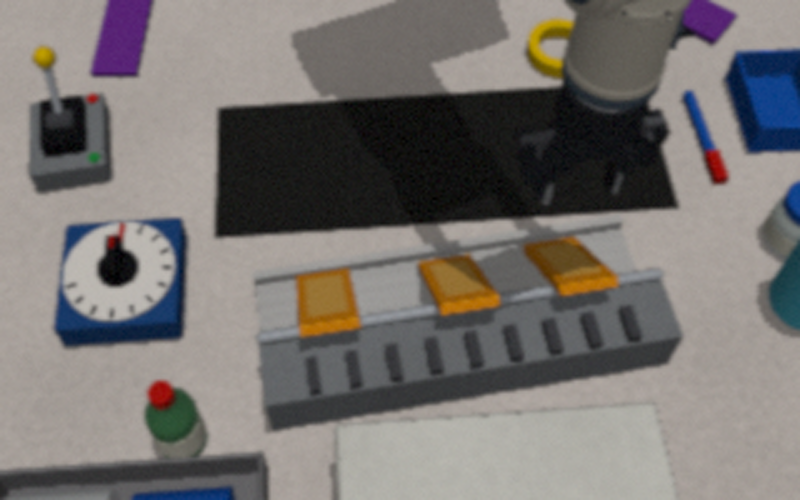

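All three panels stand at (327,300), (460,283) and (570,264), the pointer is on zero at (120,235), and the lever is on the red side. Now go to the lever and switch on.

Emit:
move_arm(increments=[{"tx": 0,"ty": 0,"tz": -3,"rx": 0,"ry": 0,"rz": 8.1,"gripper": 0.4},{"tx": 0,"ty": 0,"tz": 0,"rx": 0,"ry": 0,"rz": 8.1,"gripper": 0.4},{"tx": 0,"ty": 0,"tz": 0,"rx": 0,"ry": 0,"rz": 8.1,"gripper": 0.4},{"tx": 0,"ty": 0,"tz": 0,"rx": 0,"ry": 0,"rz": 8.1,"gripper": 0.4},{"tx": 0,"ty": 0,"tz": 0,"rx": 0,"ry": 0,"rz": 8.1,"gripper": 0.4},{"tx": 0,"ty": 0,"tz": 0,"rx": 0,"ry": 0,"rz": 8.1,"gripper": 0.4},{"tx": 0,"ty": 0,"tz": 0,"rx": 0,"ry": 0,"rz": 8.1,"gripper": 0.4},{"tx": 0,"ty": 0,"tz": 0,"rx": 0,"ry": 0,"rz": 8.1,"gripper": 0.4},{"tx": 0,"ty": 0,"tz": 0,"rx": 0,"ry": 0,"rz": 8.1,"gripper": 0.4},{"tx": 0,"ty": 0,"tz": 0,"rx": 0,"ry": 0,"rz": 8.1,"gripper": 0.4},{"tx": 0,"ty": 0,"tz": 0,"rx": 0,"ry": 0,"rz": 8.1,"gripper": 0.4}])

```text
clock: 43.6
eef_pos: [608.1, 200.9, 151.5]
tcp_rot: [3.141, 0.001, 1.681]
contact_force: [0.3, 0.9, -0.6]
opening: 0.702
```

Emit:
move_arm(increments=[{"tx": -4.3,"ty": -2.5,"tz": 0,"rx": 0,"ry": 0,"rz": 0,"gripper": 0.4},{"tx": -4.3,"ty": -2.5,"tz": 0,"rx": 0,"ry": 0,"rz": 0,"gripper": 0.4},{"tx": -4.3,"ty": -2.5,"tz": 0,"rx": 0,"ry": 0,"rz": 0,"gripper": 0.4},{"tx": -4.3,"ty": -2.5,"tz": 0,"rx": 0,"ry": 0,"rz": 0,"gripper": 0.4},{"tx": -4.3,"ty": -2.5,"tz": 0,"rx": 0,"ry": 0,"rz": 0,"gripper": 0.4},{"tx": -4.3,"ty": -2.5,"tz": 0,"rx": 0,"ry": 0,"rz": 0,"gripper": 0.4},{"tx": -4.3,"ty": -2.5,"tz": 0,"rx": 0,"ry": 0,"rz": 0,"gripper": 0.4},{"tx": -4.3,"ty": -2.5,"tz": 0,"rx": 0,"ry": 0,"rz": 0,"gripper": 0.4},{"tx": -4.3,"ty": -2.5,"tz": 0,"rx": 0,"ry": 0,"rz": 0,"gripper": 0.4},{"tx": -4.3,"ty": -2.5,"tz": 0,"rx": 0,"ry": 0,"rz": 0,"gripper": 0.4},{"tx": 0,"ty": 0,"tz": 0,"rx": 0,"ry": 0,"rz": 0,"gripper": 0.4},{"tx": 0,"ty": 0,"tz": 0,"rx": 0,"ry": 0,"rz": 0,"gripper": 0.4}])

```text
clock: 44.8
eef_pos: [409.3, -255.2, 151.8]
tcp_rot: [3.141, 0.001, 1.684]
contact_force: [0.9, -0.2, 0.6]
opening: 0.7
```

```bash
python3 p.py 367 -355.5 150 1.686
python3 - <<'E'
from h import *
for c in ['top','scene']:
    P=cloud(c,r.grab_frame(c)[1]);q=P[(P[...,2]>128)&(P[...,2]<150)&(P[...,0]>330)&(P[...,0]<480)&(abs(P[...,1]+350)<30)]
    print(c,len(q),np.nanmedian(q,0) if len(q) else 0)
E
```

```text
at [ 409.3 -255.2  151.8] [3.141e+00 1.000e-03 1.684e+00] open 0.7 F [ 0.9 -0.2  0.6] T [-0.01  0.02  0.  ] clk 44.8 q6 -0.67
rot 1 x [ 0.02  0.07 -0.13]  then shift total [-9.48 -5.35  0.18] 3 x [-3.159 -1.785  0.061] | shift in present frame [-9.49 -5.33  0.19]
top 63 [ 365.35306068 -354.12736516  140.78243362]
scene 67 [ 371.10908147 -354.64215151  139.72210296]
```

Emit:
move_arm(increments=[{"tx": -3.2,"ty": -1.8,"tz": 0,"rx": 0,"ry": 0,"rz": 0,"gripper": 0.4},{"tx": -3.2,"ty": -1.8,"tz": 0,"rx": 0,"ry": 0,"rz": 0,"gripper": 0.4},{"tx": -3.1,"ty": -1.8,"tz": 0,"rx": 0,"ry": 0,"rz": 0,"gripper": 0.4},{"tx": 0,"ty": 0,"tz": 0,"rx": 0,"ry": 0,"rz": 0,"gripper": 0.4},{"tx": 0,"ty": 0,"tz": 0,"rx": 0,"ry": 0,"rz": 0,"gripper": 0.4}])

```text
clock: 45.4
eef_pos: [368.4, -354.5, 151.8]
tcp_rot: [-3.142, 0.0, 1.687]
contact_force: [0.5, 0.2, -0.6]
opening: 0.698
```

```bash
python3 p.py 367 -355 72 1.686
```

```text
at [ 368.4 -354.5  151.8] [-3.142  0.     1.687] open 0.698 F [ 0.5  0.2 -0.6] T [ 0.04 -0.02 -0.01] clk 45.4 q6 -0.89
rot 1 x [-0.    0.02  0.06]  then shift total [-0.03 -0.14  7.98] 2 x [-0.017 -0.071  3.991] | shift in present frame [-0.03 -0.14  7.98]
```

Emit:
move_arm(increments=[{"tx": 0,"ty": 0,"tz": 2,"rx": 0,"ry": 0,"rz": 0,"gripper": 0.4},{"tx": 0,"ty": 0,"tz": 2,"rx": 0,"ry": 0,"rz": 0,"gripper": 0.4},{"tx": 0,"ty": 0,"tz": 2,"rx": 0,"ry": 0,"rz": 0,"gripper": 0.4},{"tx": 0,"ty": 0,"tz": 2,"rx": 0,"ry": 0,"rz": 0,"gripper": 0.4},{"tx": 0,"ty": 0,"tz": 0,"rx": 0,"ry": 0,"rz": 0,"gripper": 0.4},{"tx": 0,"ty": 1.5,"tz": 0,"rx": 0,"ry": 0,"rz": 0,"gripper": 0.4},{"tx": 0,"ty": 1.5,"tz": 0,"rx": 0,"ry": 0,"rz": 0,"gripper": 0.4},{"tx": 0,"ty": 1.5,"tz": 0,"rx": 0,"ry": 0,"rz": 0,"gripper": 0.4},{"tx": 0,"ty": 1.5,"tz": 0,"rx": 0,"ry": 0,"rz": 0,"gripper": 0.4},{"tx": 0,"ty": 1.5,"tz": 0,"rx": 0,"ry": 0,"rz": 0,"gripper": 0.4},{"tx": 0,"ty": 1,"tz": 0,"rx": 0,"ry": 0,"rz": 0,"gripper": 0.4},{"tx": 0,"ty": 0,"tz": 0,"rx": 0,"ry": 0,"rz": 0,"gripper": 0.4}])

```text
clock: 46.6
eef_pos: [454.1, -345.8, 72.1]
tcp_rot: [3.141, 0.001, 1.688]
contact_force: [-0.5, -0.8, -0.0]
opening: 0.696
```

Emit:
move_arm(increments=[{"tx": 0,"ty": 0.3,"tz": 0,"rx": 0,"ry": 0,"rz": 0,"gripper": 0.4},{"tx": 0,"ty": 0.3,"tz": 0,"rx": 0,"ry": 0,"rz": 0,"gripper": 0.4},{"tx": 0,"ty": 0,"tz": 0,"rx": 0,"ry": 0,"rz": 0,"gripper": 0.4}])

```text
clock: 46.9
eef_pos: [456.5, -345.0, 71.6]
tcp_rot: [-3.138, -0.0, 1.687]
contact_force: [-6.2, -1.6, 1.3]
opening: 0.701
```

Emit:
move_arm(increments=[{"tx": 0,"ty": 0.1,"tz": 0,"rx": 0,"ry": 0,"rz": 0,"gripper": 0.4},{"tx": 0,"ty": 0,"tz": 0,"rx": 0,"ry": 0,"rz": 0,"gripper": 0.4},{"tx": 0,"ty": -0.8,"tz": 0,"rx": 0,"ry": 0,"rz": 0,"gripper": 0.4},{"tx": 0,"ty": -0.6,"tz": 0,"rx": 0,"ry": 0,"rz": 0,"gripper": 0.4},{"tx": 0,"ty": 0,"tz": -3,"rx": 0,"ry": 0,"rz": 0,"gripper": 0.4},{"tx": 0,"ty": 0,"tz": -4,"rx": 0,"ry": 0,"rz": 0,"gripper": 0.4},{"tx": 0,"ty": 0,"tz": -3,"rx": 0,"ry": 0,"rz": 0,"gripper": 0.4},{"tx": 0,"ty": 0,"tz": 0,"rx": 0,"ry": 0,"rz": 0,"gripper": 0.4}])

```text
clock: 47.7
eef_pos: [447.5, -348.5, 176.7]
tcp_rot: [3.136, 0.006, 1.686]
contact_force: [-0.2, 0.5, -0.1]
opening: 0.702
```

```bash
python3 rk.py scene top;python3 look.py scene | grep knob
python3 - <<'E'
from h import *
for c in ['top','scene']:
    im,d=r.grab_frame(c);P=cloud(c,d);q=P[(P[...,2]>128)&(P[...,2]<150)&(P[...,0]>330)&(P[...,0]<480)&(abs(P[...,1]+350)<30)]
    print(c,len(q),np.nanmedian(q,0) if len(q) else 0)
save('end',cv2.resize(im[60:360,60:500],(800,545),interpolation=2))
E
```

```text
scene 551 ctr [ -3.9 121.   56.4] tilt 0.71 n [-0.65  0.    0.76] yext [ 92. 150.] yaw [-0.    1.   -0.01]
scene 556 ctr [-2.9  0.4 56.8] tilt 0.719 n [-0.66 -0.01  0.75] yext [-29.  29.] yaw [-0.01  1.    0.  ]
scene 597 ctr [  -5.2 -136.6   55.6] tilt 0.685 n [-0.63 -0.04  0.77] yext [-166. -107.] yaw [-0.02  1.    0.04]
top 931 ctr [  -1.8 -136.5   56. ] tilt 0.708 n [-0.65 -0.08  0.76] yext [-167. -107.] yaw [-0.04  1.    0.07]
top 945 ctr [ 6.2  1.2 56.7] tilt 0.746 n [-0.67 -0.12  0.73] yext [-29.  30.] yaw [-0.09  0.99  0.08]
top 952 ctr [  5.1 121.8  57.9] tilt 0.73 n [-0.66 -0.09  0.75] yext [ 92. 150.] yaw [-0.07  1.    0.06]
scene knob (array([ 601.1, -273. ]), array([42.2, 14. ]), np.float64(0.011)) 86
top 5 [ 448.47621265 -338.41352486  139.69770215]
scene 74 [ 446.17101501 -345.73467685  140.31834145]
```

View pics/end.png

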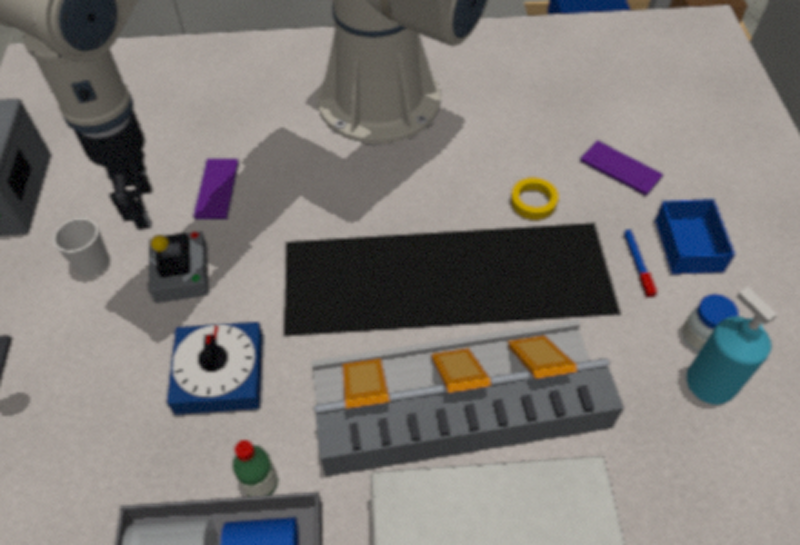

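The ball is back at its starting "on" place (scene reads 446, -346, the same as at the start). The panels stand at (365,380), (461,368) and (543,354), and the pointer is on zero. Handing in.

```bash
python3 -c "
from rig import r
print(r.sign_off())"
```

```text
the job is handed in; nothing more can be done
None
```

The job is handed in: lamp off, pointer on its zero stop, all three orange panels leaning in the rack, lamp on again. It took about 48 s of the 210 s; sign-off gives no verdict.

**Last checks**
- **Lever:** the ball is back at its starting "on" position, and I felt about 6 N at the end stop.
- **Pointer:** the knob bar is within about 0.02 rad of zero, and the stop was felt as a jump in wrist torque.
- **Panels:** they stand at rack y ≈ -137, 0 and 121 mm. Centres are about 56 to 58 mm high and the tilt is 0.69 to 0.75 rad, all within limits.
- **Bystanders and purple look-alikes:** the last scene picture shows them where they were; I did not measure them.

**What went wrong or disagreed**
- **Fingertip position:** the real fingertips sit about 41 mm (shut) to 52 mm (open) behind the reported TCP. My first lever push therefore passed over the ball without moving it. I measured the offset and used it from then on.
- **First panel tilt:** the wrist came close to a joint limit when tilting it, so I laid it back on the mat and regripped it at an angle.
- **Panel knocked:** the first panel shifted about 16 mm along the rack while I worked on the third. It stayed seated and within limits, so I left it.
- **Camera difference:** the top camera put the panel centres 3 to 9 mm further along the rack's x than the scene camera, still within limits.

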